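Change over the road wheels on a resin-curing turntable

ROBOT

A 6-joint arm with a two-finger parallel gripper is mounted at the origin on the work surface. World frame = base frame: x ahead of the robot, y to its left, z up, the work surface at z = 0. Lengths are in m, angles in rad, forces in N, time in s.
With the tool pointing down it reaches from about 0.375 to 0.9 m from the base axis. Payload 3.1 kg.
Tool frame: the origin (TCP) lies between the finger pads, 19 mm behind the fingertips; this is the grasp point; z points along the fingers, y is the line along which they close (so a half turn about z gives the same grasp; the last joint's range is limited). The gripper opens to 87 mm and grips with 3 to 60 N. Pads are 19 mm wide; open, the fingers measure 117 mm over their backs; the gripper's body (75 mm by 190 mm) begins 51 mm behind the grasp point.
Start: joints at [1, 0.527, 1.433, -0, 1.181, -0.178], TCP at [0.239, 0.577, 0.241] pointing down, gripper open.
Joint ranges: [-3.08, 3.08], [-0.75, 2.2], [0.22, 2.44], [-1.43, 4.57], [0, 2.65], [-2.85, 2.85]. Speed limits (rad/s): [2.79, 2.79, 3.14, 3.14, 3.14, 3.14].

INTERFACE

Orientations are given as a rotation vector (axis times angle).
In Python, from station import robot gives the robot as it stands. The module is installed in compiled form; this text tells all that it offers.
- The arm moves only by the tool step_arm, never from a script. Its argument "increments" is a list of rows, each a list of 3 entries, a list of its own where there are three numbers: the shift along the tool's x, y, z each as a share of 30 mm, from -1 to 1, then the turn, a rotation vector about the tool's x, y, z each as a share of 0.1 rad, from -1 to 1, then the opening, from 0 (shut) to 1 (fully open). A call has exactly 8 rows; each row shifts and turns the commanded pose from where the row before left it, along the tool's axes as they then stand; what a row does not reach is not made up. A row lasts 1/10 s, in which the tool goes at most 50 mm and 8.59 degrees, less where a joint would pass 70% of its speed; a pose out of reach is approached as far as the arm can. A call with a number of a shift or a turn outside -1 to 1 is refused whole. A call with a gripper value outside its range is refused whole. The fingers move at their own pace and stop on an object; "squeeze" is the grip in N (left out, the last holds). Time passes only in rows, so rows that do not move let the fingers close, or fill a call up. It gives the time, the measured TCP pose, the force, the opening and the grip force at its end, in the units of the state.
- robot.sense(): the state, without advancing time (a new reading comes with each control period).
- robot.camera(name): name is "scene" or "top"; returns the picture (400x640x3 uint8, red, green, blue); there is no depth.
- robot.camera_params(name): a dict with "fx", "fy", "cx", "cy" (pixels), "origin" and "rotation" of the camera in the world. Camera axes: x right, y up, looking along -z (the intrinsics and any distortion apply to the point x, -y, -z); pixel columns grow to the right and rows downward; lengths in m; the calibration is good to about 2 mm. A picture is of the moment at which its call begins. camera_params takes no time and is no camera call.
- robot.sign_off(): hands the job in; it is judged then, once.
The state is a dict: "time": time; "joints": joint angles; "dq": joint speeds; "tau": joint torques, N m; "tool_pos": TCP position; "eef_rot": TCP orientation; "ft_force": force on the tool from outside, world axes, zero at the start; "wrist_torque": the same for the moment, N m; "opening": opening from 0.0 (shut) to 1.0 (fully open); "gripper_force": force on a finger pad.
Only numpy, scipy, OpenCV 4.12 (cv2) and the standard library are available. Lean on these libraries where they do the work, as an engineer would, in place of code of your own. Each camera call takes 0.05 s, during which the arm holds its last target. There are 200 camera calls.

TASK

The model road wheels standing on the curing turntable's shafts are finished: lift them off and put them in the wire basket. Slide every fresh wheel from the white drip tray over the top of a free shaft, one to a shaft, and guide it down until it rests flat on the collar; do not let it fall down the shaft. With everything loaded, press the run selector in and, keeping it pressed, turn it clockwise to its stop, then let go; leave the rest of the bench clutter where it is.

Things in the scene. Friction and masses are not known exactly. Their poses are not given: they have to be found in the camera images.
- wheel_1: fresh, uncured road wheel of a large tank model, off-white printed resin, a twin-tyred round wheel 46 mm in diameter and 30 mm wide with a plain 16 mm bore right through it along its z axis (upright as it lies flat); origin at the centre of the wheel, 15 mm above its underside; 40 g; starts lying flat in the drip tray; may be absent (None); either face may be up on a shaft
- wheel_2: fresh, uncured road wheel of a large tank model, off-white printed resin, a twin-tyred round wheel 46 mm in diameter and 30 mm wide with a plain 16 mm bore right through it along its z axis (upright as it lies flat); origin at the centre of the wheel, 15 mm above its underside; 40 g; starts lying flat in the drip tray; may be absent (None); either face may be up on a shaft
- wheel_3: fresh, uncured road wheel of a large tank model, off-white printed resin, a twin-tyred round wheel 46 mm in diameter and 30 mm wide with a plain 16 mm bore right through it along its z axis (upright as it lies flat); origin at the centre of the wheel, 15 mm above its underside; 40 g; starts lying flat in the drip tray; may be absent (None); either face may be up on a shaft
- wheel_4: fresh, uncured road wheel of a large tank model, off-white printed resin, a twin-tyred round wheel 46 mm in diameter and 30 mm wide with a plain 16 mm bore right through it along its z axis (upright as it lies flat); origin at the centre of the wheel, 15 mm above its underside; 40 g; starts lying flat in the drip tray; may be absent (None); either face may be up on a shaft
- done_1: finished, cured road wheel of a large tank model, off-white printed resin, a twin-tyred round wheel 46 mm in diameter and 30 mm wide with a plain 16 mm bore right through it along its z axis (upright as it lies flat); origin at the centre of the wheel, 15 mm above its underside; 40 g; starts seated on one of the turntable's shafts; may be absent (None)
- done_2: finished, cured road wheel of a large tank model, off-white printed resin, a twin-tyred round wheel 46 mm in diameter and 30 mm wide with a plain 16 mm bore right through it along its z axis (upright as it lies flat); origin at the centre of the wheel, 15 mm above its underside; 40 g; starts seated on one of the turntable's shafts; may be absent (None)
- shaft1 (a point): one of the four identical upright steel shafts on the turntable: this point is the centre of the top face of its 22 mm collar, which is 8 mm above the black disc; the shaft above it is 14 mm in diameter and 42 mm tall, its last 7 mm tapering to 7 mm; a wheel fully home rests on the collar with its centre 15 mm above this point; neighbouring shafts stand 93 mm apart
- shaft2 (a point): one of the four identical upright steel shafts on the turntable: this point is the centre of the top face of its 22 mm collar, which is 8 mm above the black disc; the shaft above it is 14 mm in diameter and 42 mm tall, its last 7 mm tapering to 7 mm; a wheel fully home rests on the collar with its centre 15 mm above this point; neighbouring shafts stand 93 mm apart
- shaft3 (a point): one of the four identical upright steel shafts on the turntable: this point is the centre of the top face of its 22 mm collar, which is 8 mm above the black disc; the shaft above it is 14 mm in diameter and 42 mm tall, its last 7 mm tapering to 7 mm; a wheel fully home rests on the collar with its centre 15 mm above this point; neighbouring shafts stand 93 mm apart
- shaft4 (a point): one of the four identical upright steel shafts on the turntable: this point is the centre of the top face of its 22 mm collar, which is 8 mm above the black disc; the shaft above it is 14 mm in diameter and 42 mm tall, its last 7 mm tapering to 7 mm; a wheel fully home rests on the collar with its centre 15 mm above this point; neighbouring shafts stand 93 mm apart
- turntable: black round turntable disc, 200 mm in diameter and 12 mm thick, with four upright shafts 66 mm from its centre; it is braked and does not turn; origin at the centre of its underside, 48 mm above the bench; z is up
- station: fixed grey curing station: a 45 mm high round base of 215 mm under the turntable, a control deck towards the robot (local -x) 150 mm wide reaching 200 mm from the centre, and two slim lamp bars 100 mm high at the far corners, 163 mm from the centre; origin under the turntable's centre, on the mat
- selector_grip (a point): the run selector on the station's control deck: a round black fluted knob 38 mm in diameter and 28 mm tall on an upright axis, its underside 8 mm above the deck when up; this point is on its axis, 4 mm below its top, at the height for the TCP when gripping it from above (the fingertips then clear the deck by 13 mm)
- selector_press (a joint): how far the selector is pressed in, m: 0 up, 0.006 fully down; its spring takes about 5 N to start and 9 N fully down, and it rises by itself when let go (between about 0.04 and 0.4 rad the lock keeps it down)
- selector (a joint): the selector's turn, rad: 0 off, grows clockwise seen from above to its stop at 1.4 (run); locked at 0 (a few hundredths of play) unless the knob is pressed in by 5 mm or more, free once past 0.5, stays where it is left; turning takes about 0.04 N m
- tray: fixed white drip tray, 190 mm (x) by 160 mm (y), floor 3 mm thick, lip 8 mm high overall, lying on the mat; origin at the centre of its underside
- basket: loose open-topped wire basket for finished parts, 190 mm (x) by 160 mm (y), 70 mm high, floor and walls 3 mm; origin at the centre of its underside; 0.45 kg; stands on the mat
- paint_jar: clutter: small amber paint jar, 34 mm across, 45 mm high; origin under it
- knife: clutter: hobby knife lying flat, 147 mm long; origin under its middle
- hull: clutter: grey tank model with turret and gun, 210 mm long, 75 mm high; origin under it
- sprocket: clutter: small toothed resin sprocket without a bore, 42 mm across, 18 mm high; origin under it
- glue: clutter: white glue bottle, 36 mm across, 95 mm high; origin under it
- brush_pot: clutter: white pot of brushes, 68 mm across, 165 mm high with the brushes; origin under it
- nippers: clutter: sprue nippers lying flat, 150 mm long; origin under them
Not all that is in view belongs to the job. What is shaped like the wheel_1 but green or red is not meant.

How it is judged:
By the outcome, as a careful person would: the job done as asked, in the order asked, and still so for the second after the job is handed in, with the robot touching nothing.
Of wheel_1, wheel_2, wheel_3, wheel_4 only 3 to 4 are there at a start; the rules pass over those that are not, and their reading is None.
Of done_1, done_2 only 1 to 2 are there at a start; the rules pass over those that are not, and their reading is None.
At some moment in a run one of wheel_1, wheel_2, wheel_3, wheel_4 may be knocked a few centimetres aside while the robot is not near it.
It also fails if it takes over 210 s, if anything falls off the work surface, if the arm or the gripper's body presses on something with over 40 N, if the wrist force passes 120 N, or if a joint passes its speed limit or range.

## Working session

There is one attempt and no reset: what is moved stays moved. The work goes in short steps, Python scripts to look and compute and a tool call to move; the robot and the scene stay as the last step left them, time stands still between calls to the robot, and variables do not carry over. Pictures are saved under pics/ and viewed, at most 14 in all, crops included, and the job is handed in when it is done.

Besides the shell and the picture viewer there is one more tool, called after "Call:" as name([rows], argument=value, ...), one row to a line, values as JSON. step_arm: Moves the arm, as the interface text tells. Shift numbers are shares of 30 mm and turn numbers shares of 0.1 rad, none past 1 either way. Its arguments: {"type":"object","properties":{"increments":{"type":"array"},"squeeze":{"type":"number"}},"required":["increments"]}

```bash
mkdir -p pics; cat > h.py <<'E'
import numpy as np, cv2
from station import robot
def snap(n,f):
    im=robot.camera(n); cv2.imwrite(f,im[:,:,::-1]); return im
def ray(n,u,v):
    p=robot.camera_params(n); o=np.array(p["origin"]);R=np.array(p["rotation"])
    d=R@np.array([(u-p["cx"])/p["fx"],-(v-p["cy"])/p["fy"],-1.]); return o,d/np.linalg.norm(d)
def onz(n,u,v,z):
    o,d=ray(n,u,v); return o+d*(z-o[2])/d[2]
def proj(n,X):
    p=robot.camera_params(n); c=np.array(p["rotation"]).T@(np.array(X)-np.array(p["origin"]))
    return np.array([p["cx"]+p["fx"]*c[0]/-c[2],p["cy"]-p["fy"]*c[1]/-c[2]])
E
python3 - <<'E'
from h import *
snap("top","pics/top0.png");snap("scene","pics/sc0.png")
for n in("top","scene"):print(robot.camera_params(n))
s=robot.sense();print(s)
E
```

```text
{'fx': 505.6100116185256, 'fy': 505.6100116185256, 'cx': 316.8838681591146, 'cy': 196.53037397775643, 'origin': array([0.25313079, 0.02390195, 2.11042213]), 'rotation': array([ 0.09971275, -0.09212614, -1.56110782])}
{'fx': 437.9468603246207, 'fy': 437.9468603246207, 'cx': 323.3700081399265, 'cy': 206.03958381763061, 'origin': array([ 1.02783064, -0.41798342,  1.24488917]), 'rotation': array([0.48683654, 0.22724437, 0.84568168])}
{'time': 0.1, 'joints': array([ 9.99495148e-01,  5.28370999e-01,  1.43379814e+00,  1.09599769e-05,
        1.18136602e+00, -1.78501645e-01]), 'dq': array([-0.00214665, -0.00150481, -0.00408463,  0.0002887 , -0.00124322,
       -0.00047492]), 'tau': array([-3.81987229e-04, -4.40984881e+01, -1.77150124e+01,  6.34642085e-02,
        5.34262578e-02, -5.18175898e-05]), 'tool_pos': array([0.23886214, 0.57687752, 0.24036317]), 'eef_rot': array([-6.12914610e-01, -3.08048763e+00,  2.83285829e-03]), 'ft_force': array([-0.01988842, -0.89701258, -0.36029821]), 'wrist_torque': array([-0.05263468,  0.04082152,  0.02164421]), 'gripper_force': 0.0, 'opening': 0.9986543123708165}
```

View pics/top0.png

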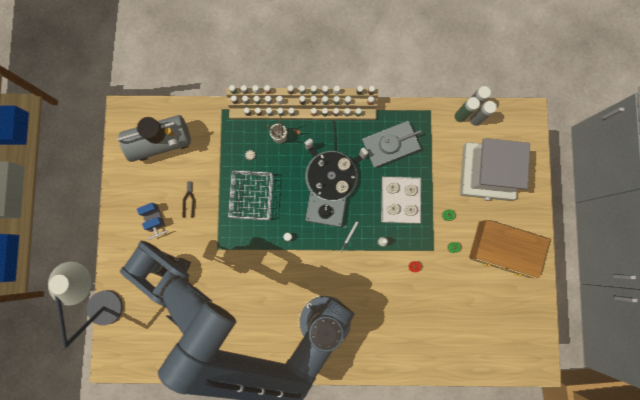

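View pics/sc0.png

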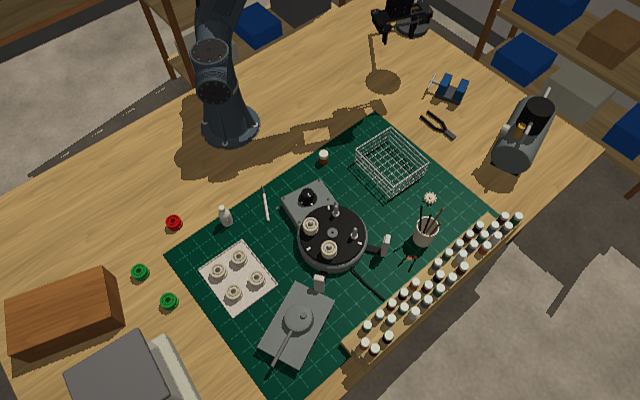

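The top view shows the turntable at about (331,175). Finished wheels stand at (344,163) and (342,186), and the free shafts are on its left. Four fresh wheels lie in the tray around (402,199), the basket is at (250,195) and the selector at (326,211). The scene view agrees: tray (238,278), done wheels (310,227) and (329,250), basket (391,160).

```bash
sed -i 's/R=np.array(p\["rotation"\])/R=cv2.Rodrigues(np.array(p["rotation"]))[0]/; s/np.array(p\["rotation"\]).T/cv2.Rodrigues(np.array(p["rotation"]))[0].T/' h.py
python3 - <<'E'
from h import *
t=cv2.imread("pics/top0.png");s=cv2.imread("pics/sc0.png")
c1=cv2.resize(t[125:255,220:440],None,fx=3.6,fy=3.6,interpolation=cv2.INTER_CUBIC)[:468]
cv2.imwrite("pics/top0c.png",c1)
c2=cv2.resize(s[130:330,190:440],None,fx=3,fy=3,interpolation=cv2.INTER_CUBIC)
cv2.imwrite("pics/sc0c.png",c2)
for n,pts in dict(top=[(331,175),(402,199),(250,195)],scene=[(332,238),(238,278),(391,160)]).items():
    for p,z in zip(pts,(.06,.003,.03)): print(n,p,onz(n,*p,z).round(3))
E
```

```text
top (331, 175) [ 0.595 -0.022  0.06 ]
top (402, 199) [ 0.504 -0.322  0.003]
top (250, 195) [0.513 0.313 0.03 ]
scene (332, 238) [ 0.609 -0.031  0.06 ]
scene (238, 278) [ 0.507 -0.313  0.003]
scene (391, 160) [0.507 0.324 0.03 ]
```

View pics/top0c.png

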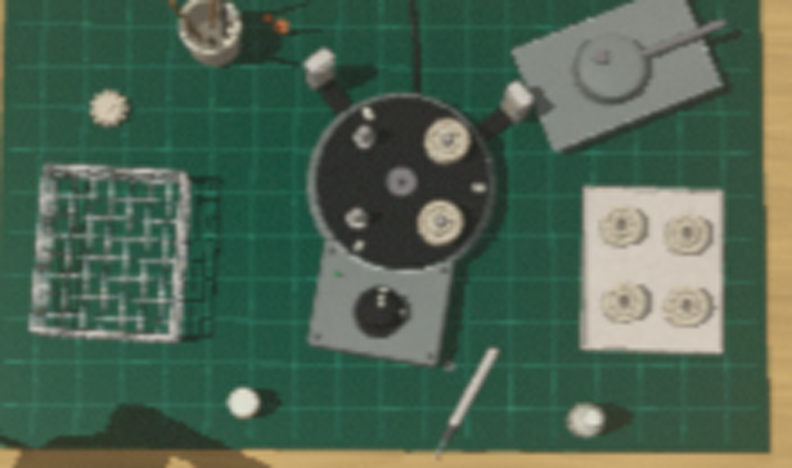

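View pics/sc0c.png

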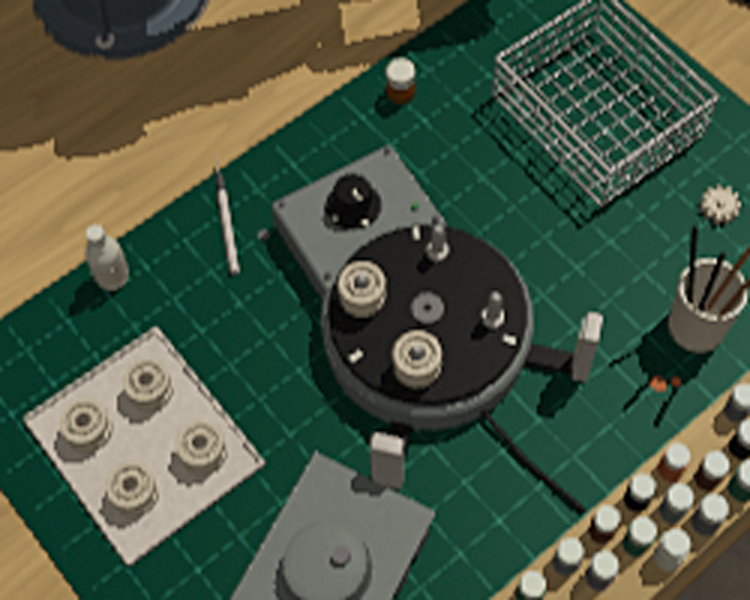

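The crops show the details clearly. Done wheels sit on the two right-hand (−y) shafts and the left two shafts are free. The deck with its knob is at crop (381,311), and the tray wheels at crop (622,228), (688,234), (624,302) and (687,306). The glue bottle is below the tray.

```bash
cat >> h.py <<'E'
def tri(p,q):
    o1,d1=ray("top",*p);o2,d2=ray("scene",*q)
    a=np.linalg.lstsq(np.c_[d1,-d2],o2-o1,rcond=None)[0]
    A,B=o1+a[0]*d1,o2+a[1]*d2; return (A+B)/2,np.linalg.norm(A-B)
def blobs(m,lo,hi):
    n,l,st,c=cv2.connectedComponentsWithStats(m.astype(np.uint8),connectivity=4)
    return [(c[i].round(2),st[i][4]) for i in range(1,n) if lo<=st[i][4]<=hi]
def wheelblobs(im,n,tray=False):
    """im RGB; beige pixels inside the turntable/tray region"""
    hsv=cv2.cvtColor(im,cv2.COLOR_RGB2HSV).astype(int)
    return hsv
E
python3 - <<'E'
from h import *
t=cv2.imread("pics/top0.png")[:,:,::-1];s=cv2.imread("pics/sc0.png")[:,:,::-1]
ht=cv2.cvtColor(np.ascontiguousarray(t),cv2.COLOR_RGB2HSV).astype(int);hs=cv2.cvtColor(np.ascontiguousarray(s),cv2.COLOR_RGB2HSV).astype(int)
print("tray row top V",ht[188,380:424,2].tolist(),"S",ht[188,380:424,1].tolist())
print("scene row S",hs[271,195:275,1].tolist(),"V",hs[271,195:275,2].tolist(),"H",hs[271,195:275,0].tolist())
print("disc row top",ht[185,302:360,2].tolist(), ht[185,302:360,1].tolist())
print("scene disc row",hs[225,290:370,2].tolist(),hs[225,290:370,1].tolist())
E
```

```text
tray row top V [81, 98, 166, 200, 208, 205, 184, 186, 190, 187, 182, 158, 140, 153, 185, 197, 192, 186, 159, 142, 188, 206, 208, 207, 193, 185, 187, 185, 191, 171, 135, 141, 169, 176, 169, 184, 166, 141, 184, 195, 153, 98, 82, 83] S [123, 52, 28, 27, 27, 27, 35, 45, 46, 46, 46, 45, 40, 43, 45, 45, 44, 45, 42, 34, 30, 27, 27, 28, 33, 43, 45, 44, 45, 48, 53, 52, 48, 48, 48, 46, 45, 38, 29, 29, 28, 42, 93, 95]
scene row S [215, 186, 255, 66, 38, 33, 33, 34, 32, 32, 33, 34, 33, 33, 34, 56, 52, 54, 57, 52, 62, 61, 62, 52, 53, 51, 58, 55, 45, 53, 63, 45, 39, 32, 33, 34, 33, 33, 38, 37, 38, 36, 38, 33, 33, 33, 34, 31, 34, 34, 34, 33, 34, 33, 33, 33, 34, 40, 47, 53, 56, 56, 56, 57, 54, 49, 44, 37, 33, 32, 33, 38, 40, 47, 255, 224, 216, 212, 201, 213] V [58, 92, 51, 66, 190, 202, 191, 190, 192, 190, 187, 190, 187, 188, 188, 183, 185, 165, 142, 193, 124, 54, 66, 84, 131, 185, 145, 149, 170, 184, 109, 175, 157, 193, 194, 190, 191, 191, 153, 158, 159, 154, 161, 199, 193, 191, 189, 187, 188, 188, 186, 186, 187, 188, 188, 187, 187, 186, 190, 183, 168, 158, 159, 161, 180, 188, 186, 187, 188, 191, 1
[... 845 characters left out ...]
15, 36, 62, 82, 83, 91]
scene disc row [25, 28, 26, 25, 34, 50, 46, 61, 92, 118, 94, 2, 71, 194, 190, 127, 112, 204, 55, 57, 59, 61, 119, 188, 166, 148, 152, 206, 83, 21, 32, 34, 35, 35, 34, 36, 36, 36, 35, 36, 34, 33, 35, 36, 36, 38, 35, 36, 38, 37, 37, 37, 36, 39, 37, 37, 38, 38, 39, 39, 38, 40, 40, 38, 39, 38, 38, 39, 39, 39, 41, 41, 36, 42, 110, 102, 70, 84, 83, 82] [214, 182, 255, 214, 98, 15, 17, 17, 17, 19, 16, 0, 68, 51, 51, 58, 61, 50, 51, 22, 17, 21, 51, 53, 54, 57, 57, 50, 58, 36, 16, 23, 29, 22, 23, 28, 28, 35, 29, 28, 23, 15, 29, 35, 28, 47, 29, 21, 27, 28, 34, 28, 21, 39, 28, 21, 20, 27, 33, 33, 34, 26, 26, 27, 39, 34, 13, 26, 26, 33, 31, 37, 28, 24, 14, 23, 186, 155, 147, 155]
```

```bash
cat >> h.py <<'E'
TR={"top":(382,176,424,224),"scene":(199,240,278,316)}   # tray
TD={"top":(302,148,362,206),"scene":(294,200,370,275)}   # turntable
def wheels(im,n,where,thr=None):
    x0,y0,x1,y1=(TR if where=="tray" else TD)[n]; k=6
    c=cv2.resize(np.ascontiguousarray(im[y0:y1,x0:x1]),None,fx=k,fy=k,interpolation=cv2.INTER_LINEAR)
    c=cv2.medianBlur(c,9); h=cv2.cvtColor(c,cv2.COLOR_RGB2HSV).astype(int)
    if where=="tray": m=(h[:,:,1]>(thr or {"top":37,"scene":43}[n]))&(h[:,:,0]<30)&(h[:,:,0]>12)
    else: m=(h[:,:,2]>(thr or 115))&(h[:,:,1]>30)
    if where!="tray": m=cv2.morphologyEx(m.astype(np.uint8),cv2.MORPH_OPEN,np.ones((9,9)))
    else: m=cv2.morphologyEx(m.astype(np.uint8),cv2.MORPH_OPEN,np.ones((9,9)))
    cs,_=cv2.findContours(m.astype(np.uint8),cv2.RETR_EXTERNAL,cv2.CHAIN_APPROX_NONE); out=[]
    for q in cs:
        q=cv2.convexHull(q);M=cv2.moments(q)
        if M["m00"]>40*k*k:
            b=cv2.boundingRect(q)
            out.append((np.array([x0+(M["m10"]/M["m00"]+.5)/k-.5,y0+(M["m01"]/M["m00"]+.5)/k-.5]),b[2]/k,b[3]/k))
    return out
def match(a,b,tol=.02):
    for p,*w in a:
        r=[(tri(p,q[0]),q) for q in b]
        r=[x for x in r if x[0][1]<tol]
        for (X,e),q in sorted(r,key=lambda x:x[0][1])[:1]: print("px",p.round(1),"size",np.round(w,1),"scene",q[0].round(1),np.round(q[1:],1),"->",X.round(4),"gap",round(e,4))
E
python3 - <<'E'
from h import *
t=cv2.imread("pics/top0.png")[:,:,::-1];s=cv2.imread("pics/sc0.png")[:,:,::-1]
for w in("tray","disc"): match(wheels(t,"top",w),wheels(s,"scene",w))
# disc and hub, shafts, knob
import itertools
for n,im in(("top",t),("scene",s)):
    h=cv2.cvtColor(np.ascontiguousarray(im),cv2.COLOR_RGB2HSV).astype(int); x0,y0,x1,y1=TD[n]
    m=((h[:,:,2]>62)&(h[:,:,1]<70)); z=np.zeros_like(m); z[y0+3:y1-3,x0+3:x1-3]=m[y0+3:y1-3,x0+3:x1-3]
    print(n,[(tuple(c),a) for c,a in blobs(z,3,150)])
E
```

```text
px [410.6 209.8] size [13.3 11.2] scene [217.9 271.7] [17.2 18.5] -> [ 0.4583 -0.3515  0.0212] gap 0.0058
px [393.4 208.7] size [13.2 11.2] scene [238.6 258.2] [16.5 18.2] -> [ 0.4625 -0.2798  0.0214] gap 0.0061
px [410.7 189.8] size [12.8 11.2] scene [233.5 292.9] [17.7 19.2] -> [ 0.542  -0.3532  0.0206] gap 0.0057
px [392.7 187.5] size [13.  11.3] scene [256.6 279.1] [16.7 18.7] -> [ 0.5514 -0.2778  0.0217] gap 0.0061
px [341.7 186.3] size [12.2 12.3] scene [310.3 224. ] [15.5 14.5] -> [ 0.544  -0.0632  0.0945] gap 0.0041
px [343.6 163.6] size [12.3 12.2] scene [328.8 247.5] [16.2 15.3] -> [ 0.6371 -0.071   0.0946] gap 0.004
top [((np.float64(331.09), np.float64(174.91)), np.int32(65)), ((np.float64(318.47), np.float64(185.36)), np.int32(36))]
scene [((np.float64(335.61), np.float64(210.31)), np.int32(72)), ((np.float64(360.75), np.float64(218.75)), np.int32(8)), ((np.float64(332.0), np.float64(232.1)), np.int32(88)), ((np.float64(354.06), np.float64(233.38)), np.int32(66)), ((np.float64(359.14), np.float64(242.71)), np.int32(14)), ((np.float64(308.07), np.float64(248.2)), np.int32(15)), ((np.float64(313.5), np.float64(262.0)), np.int32(4)), ((np.float64(324.0), np.float64(265.25)), np.int32(4))]
```

Call:
step_arm([
  [[0,0,0],[0,0,-0.98],0.85],
  [[0,0,0],[0,0,-0.98],0.85],
  [[0,0,0],[0,0,-0.98],0.85],
  [[0,0,0],[0,0,-0.98],0.85],
  [[-0.46,-0.97,0],[0,0,0],0.85],
  [[-0.46,-0.97,0],[0,0,0],0.85],
  [[-0.46,-0.97,0],[0,0,0],0.85],
  [[-0.46,-0.97,0],[0,0,0],0.85],
], squeeze=5)

```text
time: 0.9
tool_pos: [0.2944, 0.4596, 0.2408]
eef_rot: [-0.0, -3.141, 0.001]
ft_force: [0.8, -0.1, 0.4]
opening: 0.85
gripper_force: 0.0
```

Call:
step_arm([
  [[-0.46,-0.97,0],[0,0,0],0.85],
  [[-0.46,-0.97,0],[0,0,0],0.85],
  [[-0.46,-0.97,0],[0,0,0],0.85],
  [[-0.46,-0.97,0],[0,0,0],0.85],
  [[-0.46,-0.97,0],[0,0,0],0.85],
  [[-0.46,-0.97,0],[0,0,0],0.85],
  [[-0.46,-0.97,0],[0,0,0],0.85],
  [[-0.46,-0.97,0],[0,0,0],0.85],
])

```text
time: 1.7
tool_pos: [0.4047, 0.2268, 0.2411]
eef_rot: [-0.001, -3.141, 0.0]
ft_force: [0.5, 1.1, -0.5]
opening: 0.851
gripper_force: 0.0
```

Call:
step_arm([
  [[-0.46,-0.97,0],[0,0,0],0.85],
  [[-0.46,-0.97,0],[0,0,0],0.85],
  [[-0.46,-0.97,0],[0,0,0],0.85],
  [[-0.46,-0.97,0],[0,0,0],0.85],
  [[-0.46,-0.97,0],[0,0,0],0.85],
  [[-0.46,-0.97,0],[0,0,0],0.85],
  [[0,0,0.9],[0,0,0],0.85],
  [[0,0,0.9],[0,0,0],0.85],
])

```text
time: 2.5
tool_pos: [0.4883, 0.0522, 0.1871]
eef_rot: [0.005, 3.139, -0.0]
ft_force: [0.3, 0.1, 0.6]
opening: 0.844
gripper_force: 0.0
```

Call:
step_arm([
  [[-0.464,-0.96,0],[0,0,0],0.85],
  [[-0.464,-0.96,0],[0,0,0],0.85],
  [[-0.464,-0.96,0],[0,0,0],0.85],
  [[-0.464,-0.96,0],[0,0,0],0.85],
  [[0,0,0.8],[0,0,0],0.85],
  [[0,0,0.8],[0,0,0],0.85],
  [[0,0,0.8],[0,0,0],0.85],
  [[0,0,0.8],[0,0,0],0.85],
])

```text
time: 3.3
tool_pos: [0.5426, -0.062, 0.0901]
eef_rot: [-0.002, -3.141, -0.0]
ft_force: [0.7, -0.3, -0.3]
opening: 0.852
gripper_force: 0.0
```

Call:
step_arm([
  [[0,0,0],[0,0,0],0.7],
  [[0,0,0],[0,0,0],0.6],
  [[0,0,0],[0,0,0],0.5],
  [[0,0,0],[0,0,0],0.5],
  [[0,0,0],[0,0,0],0.5],
  [[0,0,0],[0,0,0],0.5],
  [[0,0,0],[0,0,0],0.5],
  [[0,0,0],[0,0,0],0.5],
], squeeze=5)

```text
time: 4.1
tool_pos: [0.5439, -0.0643, 0.0925]
eef_rot: [-0.001, 3.139, -0.007]
ft_force: [-1.5, -7.3, -1.3]
opening: 0.529
gripper_force: 5.0
```

```bash
python3 -c "
from h import *
s=robot.sense();print(s['tool_pos'],s['ft_force'],s['wrist_torque'],s['opening'],s['gripper_force'])"
```

```text
[ 0.54389248 -0.06429975  0.09252705] [-1.53231241 -7.32239606 -1.34874177] [-1.22878092  0.21398075  0.00732256] 0.5292363921556675 4.999810457680383
```

Call:
step_arm([
  [[0,-0.03,0],[0,0,0],0.5],
  [[0,0,0],[0,0,0],0.5],
  [[0,0,0],[0,0,0],0.5],
  [[0,0,0],[0,0,0],0.5],
  [[0,0,0],[0,0,0],0.5],
  [[0,0,0],[0,0,0],0.5],
  [[0,0,0],[0,0,0],0.5],
  [[0,0,0],[0,0,0],0.5],
])

```text
time: 4.9
tool_pos: [0.5439, -0.0643, 0.0925]
eef_rot: [-0.0, 3.139, -0.005]
ft_force: [-0.8, -5.6, 2.2]
opening: 0.524
gripper_force: 5.0
```

Call:
step_arm([
  [[0,-0.03,0],[0,0,0],0.5],
  [[0,0,0],[0,0,0],0.5],
  [[0,0,0],[0,0,0],0.5],
  [[0,0,0],[0,0,0],0.5],
  [[0,0,0],[0,0,0],0.5],
  [[0,0,0],[0,0,0],0.5],
  [[0,0,0],[0,0,0],0.5],
  [[0,0,0],[0,0,0],0.5],
])

```text
time: 5.7
tool_pos: [0.5439, -0.0644, 0.0924]
eef_rot: [0.0, 3.139, -0.003]
ft_force: [-1.0, -4.0, 5.7]
opening: 0.526
gripper_force: 5.0
```

Call:
step_arm([
  [[0,-0.03,0],[0,0,0],0.5],
  [[0,0,0],[0,0,0],0.5],
  [[0,0,0],[0,0,0],0.5],
  [[0,0,0],[0,0,0],0.5],
  [[0,0,0],[0,0,0],0.5],
  [[0,0,0],[0,0,0],0.5],
  [[0,0,0],[0,0,0],0.5],
  [[0,0,0],[0,0,0],0.5],
])

```text
time: 6.5
tool_pos: [0.5438, -0.0644, 0.0924]
eef_rot: [0.001, 3.139, -0.001]
ft_force: [0.1, -1.7, 6.8]
opening: 0.529
gripper_force: 5.0
```

Call:
step_arm([
  [[0,0,0],[0,0,0],0.85],
  [[0,0,0],[0,0,0],0.85],
  [[0,0,0],[0,0,0],0.85],
  [[0,0,0],[0,0,0.982],0.85],
  [[0,0,0],[0,0,0.982],0.85],
  [[0,0,0],[0,0,0.982],0.85],
  [[0,0,0],[0,0,0.982],0.85],
  [[0,0,0],[0,0,0.982],0.85],
])

```text
time: 7.3
tool_pos: [0.5423, -0.0641, 0.0908]
eef_rot: [-0.771, -3.044, -0.001]
ft_force: [-0.1, -0.5, 1.0]
opening: 0.848
gripper_force: 0.0
```

Call:
step_arm([
  [[0,0,0],[0,0,0.982],0.85],
  [[0,0,0],[0,0,0.982],0.85],
  [[0,0,0],[0,0,0.982],0.85],
  [[0,0,0],[0,0,0.982],0.85],
  [[0,0,0],[0,0,0.982],0.85],
  [[0,0,0],[0,0,0.982],0.85],
  [[0,0,0],[0,0,0.982],0.85],
  [[0,0,0],[0,0,0.982],0.85],
])

```text
time: 8.1
tool_pos: [0.5423, -0.0641, 0.0908]
eef_rot: [-1.877, -2.517, 0.0]
ft_force: [0.3, -0.0, 0.9]
opening: 0.848
gripper_force: 0.0
```

Call:
step_arm([
  [[0,0,0],[0,0,0.982],0.85],
  [[0,0,0],[0,0,0.982],0.85],
  [[0,0,0],[0,0,0.982],0.85],
  [[0,0,0],[0,0,0],0.85],
  [[0,0,0],[0,0,0],0.85],
  [[0,0,0],[0,0,0],0.85],
  [[0,0,0],[0,0,0],0.85],
  [[0,0,0],[0,0,0],0.85],
])

```text
time: 8.9
tool_pos: [0.5427, -0.0645, 0.0912]
eef_rot: [-2.222, -2.221, 0.0]
ft_force: [-0.6, -0.1, -0.4]
opening: 0.847
gripper_force: 0.0
```

Call:
step_arm([
  [[0,0,0],[0,0,0],0.7],
  [[0,0,0],[0,0,0],0.6],
  [[0,0,0],[0,0,0],0.5],
  [[0,0,0],[0,0,0],0.5],
  [[0,0,0],[0,0,0],0.5],
  [[0,0,0],[0,0,0],0.5],
  [[0,0,0],[0,0,0],0.5],
  [[0,0,0],[0,0,0],0.5],
], squeeze=5)

```text
time: 9.7
tool_pos: [0.5431, -0.0646, 0.0913]
eef_rot: [2.222, 2.22, 0.001]
ft_force: [1.5, -0.1, -0.2]
opening: 0.528
gripper_force: 5.0
```

Call:
step_arm([
  [[0,0,0],[0,0,0],0.45],
  [[0,0,0],[0,0,0],0.45],
  [[0,0,-0.3],[0,0,0],0.45],
  [[0,0,-0.3],[0,0,0],0.45],
  [[0,0,-0.4],[0,0,0],0.45],
  [[0,0,-0.4],[0,0,0],0.45],
  [[0,0,-0.4],[0,0,0],0.45],
  [[0,0,-0.4],[0,0,0],0.45],
], squeeze=15)

```text
time: 10.5
tool_pos: [0.542, -0.0643, 0.1585]
eef_rot: [-2.222, -2.22, 0.001]
ft_force: [-0.2, 0.6, -0.9]
opening: 0.524
gripper_force: 15.0
```

Call:
step_arm([
  [[0.99,-0.07,0],[0,0,0],0.45],
  [[0.99,-0.07,0],[0,0,0],0.45],
  [[0.99,-0.07,0],[0,0,0],0.45],
  [[0.99,-0.07,0],[0,0,0],0.45],
  [[0.99,-0.07,0],[0,0,0],0.45],
  [[0.99,-0.07,0],[0,0,0],0.45],
  [[0.99,-0.07,0],[0,0,0],0.45],
  [[0.99,-0.07,0],[0,0,0],0.45],
])

```text
time: 11.3
tool_pos: [0.5256, 0.1742, 0.158]
eef_rot: [-2.222, -2.22, 0.001]
ft_force: [0.2, 0.2, 0.1]
opening: 0.528
gripper_force: 15.0
```

Call:
step_arm([
  [[0.99,-0.07,0],[0,0,0],0.45],
  [[0.99,-0.07,0],[0,0,0],0.45],
  [[0.99,-0.07,0],[0,0,0],0.45],
  [[0.99,-0.07,0],[0,0,0],0.45],
  [[0.99,-0.07,0],[0,0,0],0.45],
  [[0.99,-0.07,0],[0,0,0],0.45],
  [[0,0,0],[0,0,0],0.45],
  [[0,0,0],[0,0,0],0.45],
])

```text
time: 12.1
tool_pos: [0.5131, 0.3515, 0.1576]
eef_rot: [2.221, 2.222, -0.002]
ft_force: [-0.7, -0.3, -0.6]
opening: 0.53
gripper_force: 15.0
```

```bash
python3 - <<'E'
from h import *
s=snap("scene","pics/sc1.png");t=snap("top","pics/top1.png")
a=cv2.resize(s[90:230,300:460],None,fx=3,fy=3,interpolation=cv2.INTER_CUBIC);b=cv2.resize(t[130:240,220:320],None,fx=3.8,fy=3.8,interpolation=cv2.INTER_CUBIC)
c=np.zeros((420,480+380,3),np.uint8);c[:420,:480]=a;c[:418,480:]=b;cv2.imwrite("pics/c1.png",c[:,:800,::-1])
for u,v in((45,165),(188,172),(180,342),(30,333)):print(onz("top",220+u/3.6,125+v/3.6,.07).round(3))
E
```

```text
[0.607 0.381 0.07 ]
[0.6   0.218 0.07 ]
[0.407 0.224 0.07 ]
[0.416 0.393 0.07 ]
```

View pics/c1.png

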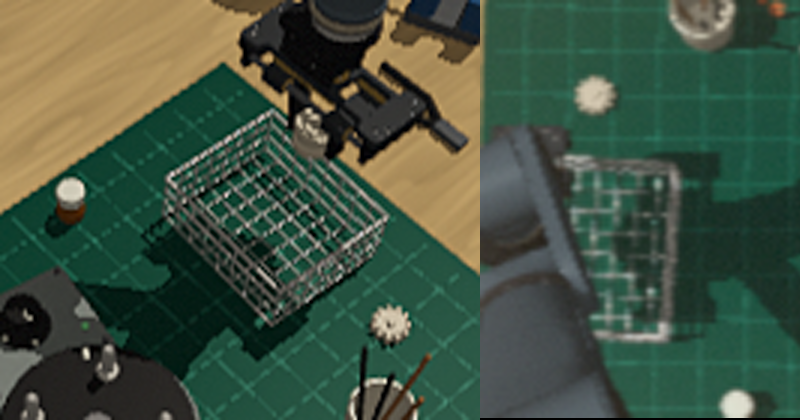

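The picture shows the gripped wheel over the far (+y) half of the basket. The rim corners give a basket centre of about (0.508, 0.304).

Call:
step_arm([
  [[-0.45,0,0],[0,0,0],0.45],
  [[0,0,0.9],[0,0,0],0.45],
  [[0,0,0.9],[0,0,0],0.45],
  [[0,0,0.8],[0,0,0],0.45],
  [[0,0,0.7],[0,0,0],0.45],
  [[0,0,0.4],[0,0,0],0.45],
  [[0,0,0.4],[0,0,0],0.45],
  [[0,0,0],[0,0,0],0.45],
])

```text
time: 13.0
tool_pos: [0.5133, 0.3366, 0.0331]
eef_rot: [-2.223, -2.218, 0.004]
ft_force: [-1.1, 0.1, 0.0]
opening: 0.523
gripper_force: 15.0
```

Call:
step_arm([
  [[0,0,0.1],[0,0,0],0.45],
  [[0,0,0.1],[0,0,0],0.45],
  [[0,0,0],[0,0,0],0.45],
  [[0,0,0],[0,0,0],0.6],
  [[0,0,0],[0,0,0],0.68],
  [[0,0,0],[0,0,0],0.68],
  [[0,0,-0.9],[0,0,0],0.68],
  [[0,0,-0.9],[0,0,0],0.68],
])

```text
time: 13.8
tool_pos: [0.5129, 0.3374, 0.0818]
eef_rot: [-2.222, -2.219, 0.004]
ft_force: [1.4, -0.3, 0.4]
opening: 0.677
gripper_force: 0.0
```

Call:
step_arm([
  [[0,0,-0.9],[0,0,0],0.85],
  [[0,0,-0.9],[0,0,0],0.85],
  [[-0.98,0.3,-0.5],[0,0,0],0.85],
  [[-0.98,0.3,0],[0,0,0],0.85],
  [[-0.98,0.3,0],[0,0,0],0.85],
  [[-0.98,0.3,0],[0,0,0],0.85],
  [[-0.98,0.3,0],[0,0,0],0.85],
  [[-0.98,0.3,0],[0,0,0],0.85],
])

```text
time: 14.6
tool_pos: [0.5677, 0.1602, 0.1513]
eef_rot: [-2.222, -2.22, 0.0]
ft_force: [-0.6, 0.6, 0.3]
opening: 0.849
gripper_force: 0.0
```

Call:
step_arm([
  [[-0.98,0.3,0],[0,0,0],0.85],
  [[-0.98,0.3,0],[0,0,0],0.85],
  [[-0.98,0.3,0],[0,0,0],0.85],
  [[-0.98,0.3,0],[0,0,0],0.85],
  [[-0.98,0.3,0],[0,0,0],0.85],
  [[-0.98,0.3,0],[0,0,0],0.85],
  [[-0.98,0.3,0],[0,0,0],0.85],
  [[0,0,0],[0,0,0],0.85],
])

```text
time: 15.4
tool_pos: [0.6321, -0.0487, 0.1514]
eef_rot: [2.225, 2.213, 0.001]
ft_force: [-0.5, 0.5, 0.4]
opening: 0.848
gripper_force: 0.0
```

Call:
step_arm([
  [[-0.79,0.13,0],[0,0,0],0.85],
  [[0,0,0.7],[0,0,0],0.85],
  [[0,0,0.7],[0,0,0],0.85],
  [[0,0,0.63],[0,0,0],0.85],
  [[0,0,0],[0,0,0],0.7],
  [[0,0,0],[0,0,0],0.6],
  [[0,0,0],[0,0,0],0.5],
  [[0,0,0],[0,0,0],0.5],
], squeeze=5)

```text
time: 16.2
tool_pos: [0.6351, -0.0682, 0.0917]
eef_rot: [2.221, 2.219, 0.002]
ft_force: [0.2, 1.0, -0.1]
opening: 0.573
gripper_force: 0.2
```

Call:
step_arm([
  [[0,0,0],[0,0,0],0.5],
  [[0,0,0],[0,0,0],0.5],
  [[0,0,0],[0,0,0],0.5],
  [[0,0,0],[0,0,0],0.5],
  [[0,0,0],[0,0,0],0.5],
  [[0,0,0],[0,0,0],0.5],
  [[0,0,0],[0,0,0],0.5],
  [[0,0,0],[0,0,0],0.5],
], squeeze=5)

```text
time: 17.0
tool_pos: [0.636, -0.0684, 0.0915]
eef_rot: [2.221, 2.218, 0.004]
ft_force: [4.4, 2.2, 5.6]
opening: 0.528
gripper_force: 5.0
```

Call:
step_arm([
  [[0,0,0],[0,0,0],0.45],
  [[0,0,0],[0,0,0],0.45],
  [[0,0,-0.3],[0,0,0],0.45],
  [[0,0,-0.3],[0,0,0],0.45],
  [[0,0,-0.4],[0,0,0],0.45],
  [[0,0,-0.4],[0,0,0],0.45],
  [[0,0,-0.4],[0,0,0],0.45],
  [[0,0,-0.4],[0,0,0],0.45],
], squeeze=15)

```text
time: 17.8
tool_pos: [0.6324, -0.0682, 0.1561]
eef_rot: [-2.22, -2.218, 0.004]
ft_force: [0.5, -0.3, -0.7]
opening: 0.523
gripper_force: 15.0
```

Call:
step_arm([
  [[0.94,-0.355,0],[0,0,0],0.45],
  [[0.94,-0.355,0],[0,0,0],0.45],
  [[0.94,-0.355,0],[0,0,0],0.45],
  [[0.94,-0.355,0],[0,0,0],0.45],
  [[0.94,-0.355,0],[0,0,0],0.45],
  [[0.94,-0.355,0],[0,0,0],0.45],
  [[0.94,-0.355,0],[0,0,0],0.45],
  [[0.94,-0.355,0],[0,0,0],0.45],
])

```text
time: 18.6
tool_pos: [0.5478, 0.1581, 0.1565]
eef_rot: [-2.222, -2.219, 0.003]
ft_force: [1.2, 0.1, -0.3]
opening: 0.522
gripper_force: 15.0
```

Call:
step_arm([
  [[0.94,-0.355,0],[0,0,0],0.45],
  [[0.94,-0.355,0],[0,0,0],0.45],
  [[0.94,-0.355,0],[0,0,0],0.45],
  [[0.94,-0.355,0],[0,0,0],0.45],
  [[0,0,0],[0,0,0],0.45],
  [[0,0,0],[0,0,0],0.45],
  [[0,0,0],[0,0,0],0.45],
  [[0,0,0],[0,0,0],0.45],
])

```text
time: 19.4
tool_pos: [0.5072, 0.2692, 0.1564]
eef_rot: [2.224, 2.218, -0.001]
ft_force: [-0.1, -0.2, -0.1]
opening: 0.528
gripper_force: 15.0
```

Call:
step_arm([
  [[0,0,0.9],[0,0,0],0.45],
  [[0,0,0.9],[0,0,0],0.45],
  [[0,0,0.9],[0,0,0],0.45],
  [[0,0,0.7],[0,0,0],0.45],
  [[0,0,0.5],[0,0,0],0.45],
  [[0,0,0.2],[0,0,0],0.45],
  [[0,0,0.13],[0,0,0],0.45],
  [[0,0,0],[0,0,0],0.45],
])

```text
time: 20.2
tool_pos: [0.5075, 0.2702, 0.0301]
eef_rot: [2.223, 2.219, 0.002]
ft_force: [-0.0, -0.6, -0.2]
opening: 0.525
gripper_force: 15.0
```

Call:
step_arm([
  [[0,0,0],[0,0,0],0.6],
  [[0,0,0],[0,0,0],0.68],
  [[0,0,0],[0,0,0],0.68],
  [[0,0,-0.9],[0,0,0],0.68],
  [[0,0,-0.9],[0,0,0],0.68],
  [[0,0,-0.9],[0,0,0],0.8],
  [[0,0,-0.9],[0,0,0],0.8],
  [[0,0,-0.9],[0,0,0],0.8],
])

```text
time: 21.0
tool_pos: [0.5067, 0.2703, 0.1658]
eef_rot: [2.223, 2.22, 0.0]
ft_force: [0.6, 0.9, -0.3]
opening: 0.788
gripper_force: 0.0
```

```bash
python3 - <<'E'
from h import *
s=snap("scene","pics/sc2.png");t=snap("top","pics/top2.png")
match(wheels(t,"top","tray"),wheels(s,"scene","tray"))
a=cv2.resize(s[90:290,300:460],None,fx=3,fy=3,interpolation=cv2.INTER_CUBIC)
cv2.imwrite("pics/c2.png",a[:,:,::-1])
E
```

```text
px [410.6 209.8] size [13.2 11.2] scene [217.9 271.7] [16.8 18.2] -> [ 0.4583 -0.3513  0.0213] gap 0.0057
px [393.3 208.7] size [12.3 11.2] scene [238.7 258.2] [16.3 18.2] -> [ 0.4624 -0.2796  0.0209] gap 0.0059
px [392.7 187.5] size [12.8 11.3] scene [256.6 279.1] [16.7 18.5] -> [ 0.5514 -0.2778  0.0214] gap 0.0061
px [414.7 186.3] size [11.8 11.3] scene [231.2 300.6] [17.8 19. ] -> [ 0.5567 -0.3706  0.0197] gap 0.0044
```

View pics/c2.png

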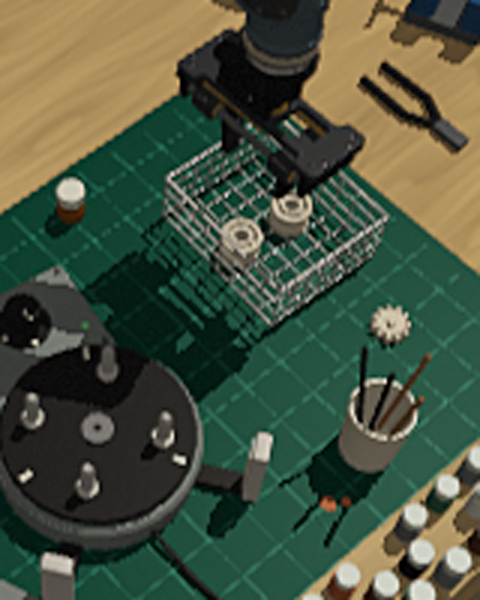

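The two finished wheels lie flat in the basket. One tray wheel has been knocked to about (0.557, −0.371) but is still in the tray. All four shafts are bare.

Call:
step_arm([
  [[-0.965,-0.078,0],[0,0,0],0.8],
  [[-0.965,-0.078,0],[0,0,0],0.8],
  [[-0.965,-0.078,0],[0,0,0],0.8],
  [[-0.965,-0.078,0],[0,0,0],0.8],
  [[-0.965,-0.078,0],[0,0,0],0.8],
  [[-0.965,-0.078,0],[0,0,0],0.8],
  [[-0.965,-0.078,0],[0,0,0],0.8],
  [[-0.965,-0.078,0],[0,0,0],0.8],
])

```text
time: 21.9
tool_pos: [0.4871, 0.0377, 0.1638]
eef_rot: [-2.222, -2.22, 0.001]
ft_force: [0.1, 0.3, -0.3]
opening: 0.8
gripper_force: 0.0
```

Call:
step_arm([
  [[-0.965,-0.078,0],[0,0,0],0.8],
  [[-0.965,-0.078,0],[0,0,0],0.8],
  [[-0.965,-0.078,0],[0,0,0],0.8],
  [[-0.965,-0.078,0],[0,0,0],0.8],
  [[-0.965,-0.078,0],[0,0,0],0.8],
  [[-0.965,-0.078,0],[0,0,0],0.8],
  [[-0.965,-0.078,0],[0,0,0],0.8],
  [[-0.965,-0.078,0],[0,0,0],0.8],
])

```text
time: 22.7
tool_pos: [0.4682, -0.1937, 0.1637]
eef_rot: [-2.222, -2.219, 0.0]
ft_force: [-0.6, 0.0, 0.5]
opening: 0.797
gripper_force: 0.0
```

Call:
step_arm([
  [[-0.965,-0.078,0],[0,0,0],0.8],
  [[-0.965,-0.078,0],[0,0,0],0.8],
  [[-0.965,-0.078,0],[0,0,0],0.8],
  [[0,0,0],[0,0,0],0.8],
  [[0,0,0.9],[0,0,0],0.8],
  [[0,0,0.9],[0,0,0],0.8],
  [[0,0,0.9],[0,0,0],0.8],
  [[0,0,0],[0,0,0],0.8],
])

```text
time: 23.5
tool_pos: [0.4593, -0.2768, 0.08]
eef_rot: [-2.216, -2.214, 0.0]
ft_force: [-0.1, -0.2, 0.1]
opening: 0.799
gripper_force: 0.0
```

Call:
step_arm([
  [[-0.1,0.1,0.5],[0,0,0],0.8],
  [[0,0,0.5],[0,0,0],0.8],
  [[0,0,0.5],[0,0,0],0.8],
  [[0,0,0.3],[0,0,0],0.8],
  [[0,0,0],[0,0,0],0.7],
  [[0,0,0],[0,0,0],0.6],
  [[0,0,0],[0,0,0],0.5],
  [[0,0,0],[0,0,0],0.45],
], squeeze=10)

```text
time: 24.3
tool_pos: [0.4651, -0.283, 0.0302]
eef_rot: [2.222, 2.219, 0.0]
ft_force: [-0.4, 0.2, 1.2]
opening: 0.528
gripper_force: 10.0
```

Call:
step_arm([
  [[0,0,0],[0,0,0],0.45],
  [[0,0,0],[0,0,0],0.45],
  [[0,0,0],[0,0,0],0.45],
  [[0,0,0],[0,0,0],0.45],
  [[0,0,0],[0,0,0],0.45],
  [[0,0,0],[0,0,0],0.45],
  [[0,0,0],[0,0,0],0.45],
  [[0,0,0],[0,0,0],0.45],
], squeeze=10)

```text
time: 25.1
tool_pos: [0.4651, -0.283, 0.0302]
eef_rot: [2.222, 2.219, 0.0]
ft_force: [-0.7, 0.0, 5.3]
opening: 0.535
gripper_force: 10.0
```

Call:
step_arm([
  [[0,0,0],[0,0,0],0.45],
  [[0,0,0],[0,0,0],0.45],
  [[0,0,-0.5],[0,0,0],0.45],
  [[0,0,-0.9],[0,0,0],0.45],
  [[0,0,-0.9],[0,0,0],0.45],
  [[0,0,-0.9],[0,0,0],0.45],
  [[0,0,-0.9],[0,0,0],0.45],
  [[0,0,-0.3],[0,0,0],0.45],
], squeeze=15)

```text
time: 25.9
tool_pos: [0.4657, -0.2836, 0.1638]
eef_rot: [2.219, 2.217, 0.0]
ft_force: [1.0, -1.1, -0.9]
opening: 0.528
gripper_force: 15.0
```

Call:
step_arm([
  [[0.9,0.33,0],[0,0,0],0.45],
  [[0.9,0.33,0],[0,0,0],0.45],
  [[0.9,0.33,0],[0,0,0],0.45],
  [[0.9,0.33,0],[0,0,0],0.45],
  [[0.9,0.33,0],[0,0,0],0.45],
  [[0.9,0.33,0],[0,0,0],0.45],
  [[0.9,0.33,0],[0,0,0],0.45],
  [[0,0,0],[0,0,0],0.45],
])

```text
time: 26.7
tool_pos: [0.5342, -0.0906, 0.1603]
eef_rot: [-2.217, -2.223, 0.0]
ft_force: [-0.1, -0.3, -1.8]
opening: 0.527
gripper_force: 15.0
```

Call:
step_arm([
  [[0,0,0],[0,0,0],0.45],
  [[0,0,0],[0,0,0],0.45],
  [[0,0,0],[0,0,0],0.45],
  [[0,0,0],[0,0,0],0.45],
  [[0,0,0],[0,0,0],0.45],
  [[0,0,0],[0,0,0],0.45],
  [[0,0,0],[0,0,0],0.45],
  [[0,0,0],[0,0,0],0.45],
])

```text
time: 27.5
tool_pos: [0.5343, -0.0939, 0.1615]
eef_rot: [2.223, 2.22, 0.0]
ft_force: [-0.2, -0.8, -0.1]
opening: 0.527
gripper_force: 15.0
```

```bash
python3 - <<'E'
from h import *
s=robot.sense();print(s['tool_pos'],s['eef_rot'],s['ft_force'])
s=snap("scene","pics/sc3.png")
a=cv2.resize(s[180:290,280:380],None,fx=5,fy=5,interpolation=cv2.INTER_CUBIC)
cv2.imwrite("pics/c3.png",a[:,:,::-1])
s=robot.sense();print(s['tool_pos'])
E
```

```text
[ 0.53426068 -0.09388293  0.16151108] [2.22284425e+00 2.21988817e+00 3.06207791e-05] [-0.17279575 -0.75245523 -0.12663166]
[ 0.53425502 -0.09380309  0.16146514]
```

View pics/c3.png

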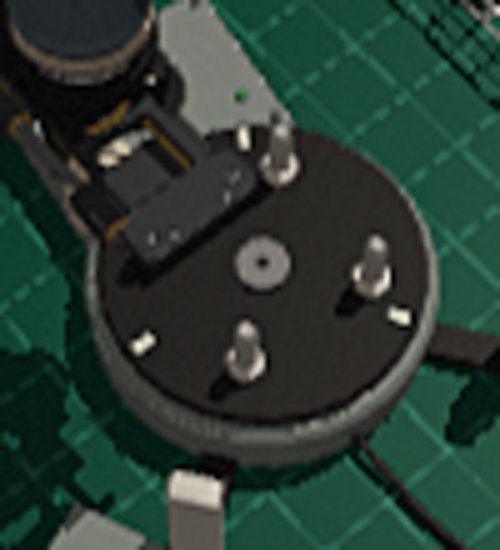

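The crop shows the held wheel near shaft A. The other shaft tips appear at crop (246,328), (281,130) and (375,243).

```bash
python3 - <<'E'
from h import *
for p in((329.2,245.6),(336.2,206),(355,228.6)): print(onz("scene",*p,.108).round(4))
E
```

```text
[ 0.639  -0.0686  0.108 ]
[0.5542 0.0322 0.108 ]
[0.6466 0.0239 0.108 ]
```

Call:
step_arm([
  [[0.44,0.16,0],[0,0,0],0.45],
  [[0.44,0.16,0],[0,0,0],0.45],
  [[0,0,0],[0,0,0],0.45],
  [[0,0,0.3],[0,0,0],0.45],
  [[0,0,0.3],[0,0,0],0.45],
  [[0,0,0],[0,0,0],0.45],
  [[0,0,0],[0,0,0],0.45],
  [[0,0,0],[0,0,0],0.45],
])

```text
time: 28.35
tool_pos: [0.5439, -0.0677, 0.1433]
eef_rot: [-2.223, -2.22, 0.0]
ft_force: [-0.2, -0.2, -0.3]
opening: 0.529
gripper_force: 15.0
```

Call:
step_arm([
  [[0,0,0.1],[0,0,0],0.45],
  [[0,0,0.1],[0,0,0],0.45],
  [[0,0,0.1],[0,0,0],0.45],
  [[0,0,0.1],[0,0,0],0.45],
  [[0,0,0],[0,0,0],0.45],
  [[0,0,0],[0,0,0],0.45],
  [[0,0,0],[0,0,0],0.45],
  [[0,0,0],[0,0,0],0.45],
])

```text
time: 29.15
tool_pos: [0.544, -0.0674, 0.1316]
eef_rot: [2.223, 2.22, 0.0]
ft_force: [-0.3, -0.2, 0.2]
opening: 0.532
gripper_force: 15.0
```

Call:
step_arm([
  [[0,0,0.1],[0,0,0],0.45],
  [[0,0,0.1],[0,0,0],0.45],
  [[0,0,0.1],[0,0,0],0.45],
  [[0,0,0],[0,0,0],0.45],
  [[0,0,0],[0,0,0],0.45],
  [[0,0,0],[0,0,0],0.45],
  [[0,0,0],[0,0,0],0.45],
  [[0,0,0],[0,0,0],0.45],
])

```text
time: 29.95
tool_pos: [0.5442, -0.0683, 0.1222]
eef_rot: [2.221, 2.219, -0.001]
ft_force: [0.6, -5.9, -0.9]
opening: 0.53
gripper_force: 15.0
```

Call:
step_arm([
  [[-0.05,0,0],[0,0,0],0.45],
  [[0,0,0.1],[0,0,0],0.45],
  [[0,0,0.1],[0,0,0],0.45],
  [[0,0,0],[0,0,0],0.45],
  [[0,0,0],[0,0,0],0.45],
  [[0,0,0],[0,0,0],0.45],
  [[0,0,0],[0,0,0],0.45],
  [[0,0,0],[0,0,0],0.45],
])

```text
time: 30.75
tool_pos: [0.5438, -0.0687, 0.1164]
eef_rot: [-2.223, -2.22, 0.0]
ft_force: [-0.1, -0.9, -0.8]
opening: 0.526
gripper_force: 15.0
```

Call:
step_arm([
  [[-0.01,0,0.1],[0,0,0],0.45],
  [[0,0,0.1],[0,0,0],0.45],
  [[0,0,0.1],[0,0,0],0.45],
  [[0,0,0.1],[0,0,0],0.45],
  [[0,0,0.1],[0,0,0],0.45],
  [[0,0,0.1],[0,0,0],0.45],
  [[0,0,0],[0,0,0],0.45],
  [[0,0,0],[0,0,0],0.45],
])

```text
time: 31.55
tool_pos: [0.5439, -0.0692, 0.0983]
eef_rot: [-2.223, -2.22, 0.0]
ft_force: [-0.4, -0.3, -0.1]
opening: 0.529
gripper_force: 15.0
```

Call:
step_arm([
  [[0,0,0.05],[0,0,0],0.45],
  [[0,0,0.05],[0,0,0],0.45],
  [[0,0,0.05],[0,0,0],0.45],
  [[0,0,0],[0,0,0],0.45],
  [[0,0,0],[0,0,0],0.45],
  [[0,0,0],[0,0,0],0.45],
  [[0,0,0],[0,0,0],0.45],
  [[0,0,0],[0,0,0],0.45],
])

```text
time: 32.35
tool_pos: [0.5439, -0.0692, 0.094]
eef_rot: [2.223, 2.22, 0.0]
ft_force: [0.5, -0.6, -0.2]
opening: 0.527
gripper_force: 15.0
```

Call:
step_arm([
  [[0,0,0.05],[0,0,0],0.45],
  [[0,0,0.05],[0,0,0],0.45],
  [[0,0,0],[0,0,0],0.45],
  [[0,0,0],[0,0,0],0.45],
  [[0,0,0],[0,0,0],0.45],
  [[0,0,0],[0,0,0],0.45],
  [[0,0,0],[0,0,0],0.45],
  [[0,0,0],[0,0,0],0.45],
])

```text
time: 33.15
tool_pos: [0.5441, -0.0692, 0.092]
eef_rot: [2.222, 2.22, 0.0]
ft_force: [-1.1, 0.3, 7.6]
opening: 0.528
gripper_force: 15.0
```

Call:
step_arm([
  [[0,0,-0.03],[0,0,0],0.55],
  [[0,0,0],[0,0,0],0.65],
  [[0,0,0],[0,0,0],0.75],
  [[0,0,0],[0,0,0],0.8],
  [[0,0,-0.5],[0,0,0],0.8],
  [[0,0,-0.6],[0,0,0],0.8],
  [[0,0,-0.6],[0,0,0],0.8],
  [[0,0,-0.6],[0,0,0],0.8],
])

```text
time: 33.95
tool_pos: [0.5437, -0.0691, 0.1612]
eef_rot: [-2.222, -2.22, 0.001]
ft_force: [0.2, 0.5, -0.4]
opening: 0.797
gripper_force: 0.0
```

Call:
step_arm([
  [[-0.87,0.03,0],[0,0,0],0.8],
  [[-0.87,0.03,0],[0,0,0],0.8],
  [[-0.87,0.03,0],[0,0,0],0.8],
  [[-0.87,0.03,0],[0,0,0],0.8],
  [[-0.87,0.03,0],[0,0,0],0.8],
  [[-0.87,0.03,0],[0,0,0],0.8],
  [[-0.87,0.03,0],[0,0,0],0.8],
  [[-0.86,0.03,0],[0,0,0],0.8],
])

```text
time: 34.75
tool_pos: [0.5506, -0.2787, 0.1604]
eef_rot: [-2.222, -2.219, 0.0]
ft_force: [0.1, 0.3, 0.2]
opening: 0.801
gripper_force: 0.0
```

Call:
step_arm([
  [[0,0,0.7],[0,0,0],0.8],
  [[0,0,0.7],[0,0,0],0.8],
  [[0,0,0.7],[0,0,0],0.8],
  [[0,0,0],[0,0,0],0.8],
  [[0,0,0],[0,0,0],0.8],
  [[0,0,0],[0,0,0],0.8],
  [[0,0,0],[0,0,0],0.8],
  [[0,0,0],[0,0,0],0.8],
])

```text
time: 35.55
tool_pos: [0.5514, -0.278, 0.0989]
eef_rot: [2.221, 2.219, 0.0]
ft_force: [-0.2, 0.3, 0.2]
opening: 0.799
gripper_force: 0.0
```

```bash
python3 - <<'E'
from h import *
s=snap("scene","pics/sc4.png");t=snap("top","pics/top4.png")
match(wheels(t,"top","tray"),wheels(s,"scene","tray"))
print([(p.round(1),w,h,onz("scene",*p,.019).round(4)) for p,w,h in wheels(s,"scene","tray")])
match(wheels(t,"top","disc"),wheels(s,"scene","disc"))
a=cv2.resize(s[180:320,190:380],None,fx=4,fy=4,interpolation=cv2.INTER_CUBIC)
cv2.imwrite("pics/c4.png",a[:,:,::-1])
E
```

```text
px [410.4 209.9] size [12.8 12.8] scene [218.1 271.4] [18.2 19.2] -> [ 0.458  -0.3504  0.0214] gap 0.0058
[(array([201.2, 311.9]), 7.5, 9.666666666666666, array([ 0.5294, -0.4519,  0.019 ])), (array([231.2, 300.3]), 18.666666666666668, 19.833333333333332, array([ 0.5567, -0.3681,  0.019 ])), (array([218.1, 271.4]), 18.166666666666668, 19.166666666666668, array([ 0.4582, -0.3477,  0.019 ])), (array([243.7, 250.8]), 25.833333333333332, 10.666666666666666, array([ 0.4527, -0.2511,  0.019 ]))]
```

View pics/c4.png

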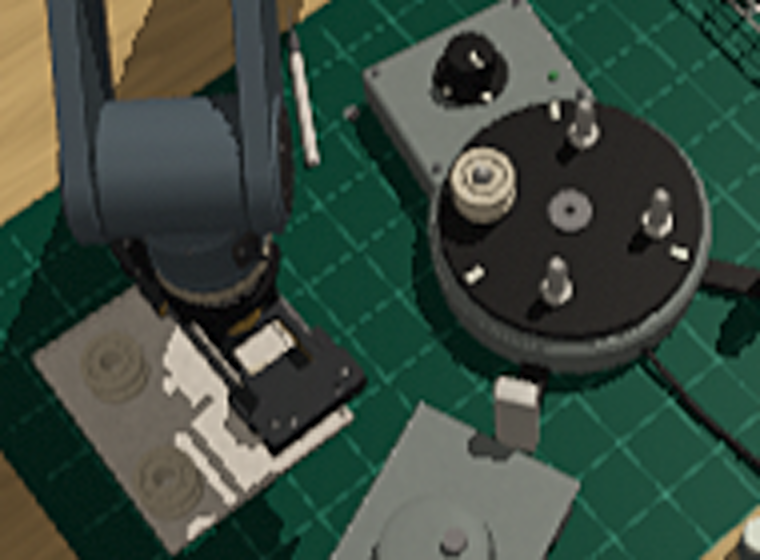

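The crop shows the first fresh wheel seated flat on its shaft, with the gripper over the tray's near wheel.

Call:
step_arm([
  [[0,0,0.6],[0,0,0],0.8],
  [[0,0,0.6],[0,0,0],0.8],
  [[0,0,0.6],[0,0,0],0.8],
  [[0,0,0.5],[0,0,0],0.8],
  [[0,0,0],[0,0,0],0.8],
  [[0,0,0],[0,0,0],0.7],
  [[0,0,0],[0,0,0],0.6],
  [[0,0,0],[0,0,0],0.5],
], squeeze=10)

```text
time: 36.45
tool_pos: [0.5515, -0.2782, 0.0299]
eef_rot: [2.221, 2.219, 0.0]
ft_force: [0.1, 0.1, 0.2]
opening: 0.611
gripper_force: 0.0
```

Call:
step_arm([
  [[0,0,0],[0,0,0],0.45],
  [[0,0,0],[0,0,0],0.45],
  [[0,0,0],[0,0,0],0.45],
  [[0,0,0],[0,0,0],0.45],
  [[0,0,0],[0,0,0],0.45],
  [[0,0,0],[0,0,0],0.45],
  [[0,0,0],[0,0,0],0.45],
  [[0,0,0],[0,0,0],0.45],
], squeeze=15)

```text
time: 37.25
tool_pos: [0.5513, -0.278, 0.0297]
eef_rot: [2.222, 2.219, 0.0]
ft_force: [-0.2, -0.2, 5.5]
opening: 0.524
gripper_force: 15.0
```

Call:
step_arm([
  [[0,0,-0.4],[0,0,0],0.45],
  [[0,0,-0.9],[0,0,0],0.45],
  [[0,0,-0.9],[0,0,0],0.45],
  [[0,0,-0.9],[0,0,0],0.45],
  [[0,0,-0.9],[0,0,0],0.45],
  [[0,0,-0.4],[0,0,0],0.45],
  [[0,0,0],[0,0,0],0.45],
  [[0,0,0],[0,0,0],0.45],
])

```text
time: 38.05
tool_pos: [0.5503, -0.2773, 0.1601]
eef_rot: [-2.222, -2.219, 0.0]
ft_force: [-0.1, -0.8, -0.3]
opening: 0.531
gripper_force: 15.0
```

Call:
step_arm([
  [[0.854,0.356,0],[0,0,0],0.45],
  [[0.854,0.356,0],[0,0,0],0.45],
  [[0.854,0.356,0],[0,0,0],0.45],
  [[0.854,0.356,0],[0,0,0],0.45],
  [[0.854,0.356,0],[0,0,0],0.45],
  [[0.854,0.356,0],[0,0,0],0.45],
  [[0.854,0.356,0],[0,0,0],0.45],
  [[0.854,0.356,0],[0,0,0],0.45],
])

```text
time: 38.85
tool_pos: [0.6356, -0.0714, 0.1584]
eef_rot: [-2.22, -2.217, 0.003]
ft_force: [-0.5, 0.6, -0.7]
opening: 0.529
gripper_force: 15.0
```

Call:
step_arm([
  [[0,0,0],[0,0,0],0.45],
  [[0,0,0],[0,0,0],0.45],
  [[0,0,0.3],[0,0,0],0.45],
  [[0,0,0.3],[0,0,0],0.45],
  [[0,0,0],[0,0,0],0.45],
  [[0,0,0],[0,0,0],0.45],
  [[0,0,0],[0,0,0],0.45],
  [[0,0,0],[0,0,0],0.45],
])

```text
time: 39.65
tool_pos: [0.6368, -0.0731, 0.1432]
eef_rot: [2.223, 2.219, 0.001]
ft_force: [0.6, -0.2, 0.3]
opening: 0.527
gripper_force: 15.0
```

Settled right over shaft B. I'll lower in small steps.

Call:
step_arm([
  [[0,0,0.1],[0,0,0],0.45],
  [[0,0,0.1],[0,0,0],0.45],
  [[0,0,0.1],[0,0,0],0.45],
  [[0,0,0.1],[0,0,0],0.45],
  [[0,0,0.1],[0,0,0],0.45],
  [[0,0,0],[0,0,0],0.45],
  [[0,0,0],[0,0,0],0.45],
  [[0,0,0],[0,0,0],0.45],
])

```text
time: 40.45
tool_pos: [0.6366, -0.0729, 0.1279]
eef_rot: [2.223, 2.22, 0.0]
ft_force: [0.1, -0.8, -0.4]
opening: 0.523
gripper_force: 15.0
```

Call:
step_arm([
  [[0,0,0.1],[0,0,0],0.45],
  [[0,0,0.1],[0,0,0],0.45],
  [[0,0,0],[0,0,0],0.45],
  [[0,0,0],[0,0,0],0.45],
  [[0,0,0],[0,0,0],0.45],
  [[0,0,0],[0,0,0],0.45],
  [[0,0,0],[0,0,0],0.45],
  [[0,0,0],[0,0,0],0.45],
])

```text
time: 41.25
tool_pos: [0.6366, -0.0731, 0.1218]
eef_rot: [2.222, 2.22, -0.0]
ft_force: [0.3, -1.9, -1.7]
opening: 0.527
gripper_force: 15.0
```

Call:
step_arm([
  [[-0.02,0,0.1],[0,0,0],0.45],
  [[0,0,0.1],[0,0,0],0.45],
  [[0,0,0.1],[0,0,0],0.45],
  [[0,0,0.1],[0,0,0],0.45],
  [[0,0,0.1],[0,0,0],0.45],
  [[0,0,0],[0,0,0],0.45],
  [[0,0,0],[0,0,0],0.45],
  [[0,0,0],[0,0,0],0.45],
])

```text
time: 42.05
tool_pos: [0.6364, -0.0734, 0.1067]
eef_rot: [-2.223, -2.22, 0.0]
ft_force: [0.7, 0.1, -1.5]
opening: 0.525
gripper_force: 15.0
```

Call:
step_arm([
  [[0,0,0.1],[0,0,0],0.45],
  [[0,0,0.1],[0,0,0],0.45],
  [[0,0,0.1],[0,0,0],0.45],
  [[0,0,0.05],[0,0,0],0.45],
  [[0,0,0],[0,0,0],0.45],
  [[0,0,0],[0,0,0],0.45],
  [[0,0,0],[0,0,0],0.45],
  [[0,0,0],[0,0,0],0.45],
])

```text
time: 42.85
tool_pos: [0.6365, -0.0734, 0.0964]
eef_rot: [-2.223, -2.22, 0.0]
ft_force: [0.3, -0.5, -0.1]
opening: 0.528
gripper_force: 15.0
```

Call:
step_arm([
  [[0,0,0.05],[0,0,0],0.45],
  [[0,0,0],[0,0,0],0.45],
  [[0,0,0],[0,0,0],0.45],
  [[0,0,0],[0,0,0],0.45],
  [[0,0,0],[0,0,0],0.45],
  [[0,0,0],[0,0,0],0.45],
  [[0,0,0],[0,0,0],0.45],
  [[0,0,0],[0,0,0],0.45],
])

```text
time: 43.65
tool_pos: [0.6365, -0.0734, 0.0949]
eef_rot: [2.223, 2.22, 0.0]
ft_force: [-0.3, 0.1, -0.9]
opening: 0.527
gripper_force: 15.0
```

Call:
step_arm([
  [[0,0,0.05],[0,0,0],0.45],
  [[0,0,0.04],[0,0,0],0.45],
  [[0,0,0],[0,0,0],0.45],
  [[0,0,0],[0,0,0],0.45],
  [[0,0,0],[0,0,0],0.45],
  [[0,0,0],[0,0,0],0.45],
  [[0,0,0],[0,0,0],0.45],
  [[0,0,0],[0,0,0],0.45],
])

```text
time: 44.45
tool_pos: [0.6365, -0.0734, 0.0922]
eef_rot: [-2.223, -2.22, -0.0]
ft_force: [0.5, 0.2, -0.0]
opening: 0.528
gripper_force: 15.0
```

Call:
step_arm([
  [[0,0,0.03],[0,0,0],0.45],
  [[0,0,0.03],[0,0,0],0.45],
  [[0,0,0],[0,0,0],0.45],
  [[0,0,0],[0,0,0],0.45],
  [[0,0,0],[0,0,0],0.45],
  [[0,0,0],[0,0,0],0.45],
  [[0,0,0],[0,0,0],0.45],
  [[0,0,0],[0,0,0],0.45],
])

```text
time: 45.25
tool_pos: [0.6367, -0.0735, 0.0916]
eef_rot: [2.222, 2.22, 0.0]
ft_force: [-1.1, -0.1, 6.0]
opening: 0.527
gripper_force: 15.0
```

Call:
step_arm([
  [[0,0,-0.03],[0,0,0],0.55],
  [[0,0,0],[0,0,0],0.65],
  [[0,0,0],[0,0,0],0.75],
  [[0,0,0],[0,0,0],0.8],
  [[0,0,-0.5],[0,0,0],0.8],
  [[0,0,-0.6],[0,0,0],0.8],
  [[0,0,-0.6],[0,0,0],0.8],
  [[0,0,-0.6],[0,0,0],0.8],
])

```text
time: 46.05
tool_pos: [0.6368, -0.0735, 0.1619]
eef_rot: [2.222, 2.22, 0.001]
ft_force: [-0.2, -0.7, 0.4]
opening: 0.795
gripper_force: 0.0
```

Call:
step_arm([
  [[-0.926,-0.594,0],[0,0,0],0.8],
  [[-0.926,-0.594,0],[0,0,0],0.8],
  [[-0.926,-0.594,0],[0,0,0],0.8],
  [[-0.926,-0.594,0],[0,0,0],0.8],
  [[-0.926,-0.594,0],[0,0,0],0.8],
  [[-0.926,-0.594,0],[0,0,0],0.8],
  [[-0.926,-0.594,0],[0,0,0],0.8],
  [[-0.926,-0.594,0],[0,0,0],0.8],
])

```text
time: 46.85
tool_pos: [0.4932, -0.2968, 0.1614]
eef_rot: [2.222, 2.219, 0.0]
ft_force: [-0.2, -0.4, 0.5]
opening: 0.801
gripper_force: 0.0
```

Call:
step_arm([
  [[-0.926,-0.594,0],[0,0,0],0.8],
  [[-0.926,-0.594,0],[0,0,0],0.8],
  [[0,0,0],[0,0,0],0.8],
  [[0,0,0.7],[0,0,0],0.8],
  [[0,0,0.7],[0,0,0],0.8],
  [[0,0,0.7],[0,0,0],0.8],
  [[0,0,0],[0,0,0],0.8],
  [[0,0,0],[0,0,0],0.8],
])

```text
time: 47.65
tool_pos: [0.4585, -0.3506, 0.0977]
eef_rot: [-2.222, -2.221, -0.0]
ft_force: [-0.5, -0.3, -0.9]
opening: 0.801
gripper_force: 0.0
```

```bash
python3 - <<'E'
from h import *
s=snap("scene","pics/sc5.png");t=snap("top","pics/top5.png")
print(robot.sense()['tool_pos'])
print([(p.round(1),round(w,1),round(h,1),onz("scene",*p,.019).round(4)) for p,w,h in wheels(s,"scene","tray")])
match(wheels(t,"top","disc"),wheels(s,"scene","disc"))
E
```

```text
[ 0.45890419 -0.35135099  0.09859726]
[(array([201.2, 311.9]), 7.5, 9.7, array([ 0.5295, -0.452 ,  0.019 ])), (array([231.3, 300.6]), 17.5, 18.7, array([ 0.5573, -0.3683,  0.019 ]))]
px [341.6 186.3] size [12.2 12.3] scene [310.5 224.1] [15.8 14.7] -> [ 0.5443 -0.0626  0.0937] gap 0.0043
px [343.4 163.7] size [12.  12.2] scene [329.  247.4] [16.  15.3] -> [ 0.6368 -0.0702  0.0937] gap 0.0042
```

Call:
step_arm([
  [[0,0,0.6],[0,0,0],0.8],
  [[0,0,0.6],[0,0,0],0.8],
  [[0,0,0.6],[0,0,0],0.8],
  [[0,0,0.5],[0,0,0],0.8],
  [[0,0,0],[0,0,0],0.8],
  [[0,0,0],[0,0,0],0.7],
  [[0,0,0],[0,0,0],0.6],
  [[0,0,0],[0,0,0],0.5],
], squeeze=10)

```text
time: 48.55
tool_pos: [0.4585, -0.3516, 0.0292]
eef_rot: [2.221, 2.219, -0.0]
ft_force: [-0.3, 0.1, 0.3]
opening: 0.611
gripper_force: 0.0
```

Call:
step_arm([
  [[0,0,0],[0,0,0],0.45],
  [[0,0,0],[0,0,0],0.45],
  [[0,0,0],[0,0,0],0.45],
  [[0,0,0],[0,0,0],0.45],
  [[0,0,0],[0,0,0],0.45],
  [[0,0,0],[0,0,0],0.45],
  [[0,0,0],[0,0,0],0.45],
  [[0,0,0],[0,0,0],0.45],
], squeeze=15)

```text
time: 49.35
tool_pos: [0.4583, -0.3514, 0.029]
eef_rot: [2.222, 2.219, -0.0]
ft_force: [-0.1, -0.7, 4.8]
opening: 0.524
gripper_force: 15.0
```

Call:
step_arm([
  [[0,0,-0.4],[0,0,0],0.45],
  [[0,0,-0.9],[0,0,0],0.45],
  [[0,0,-0.9],[0,0,0],0.45],
  [[0,0,-0.9],[0,0,0],0.45],
  [[0,0,-0.9],[0,0,0],0.45],
  [[0,0,-0.4],[0,0,0],0.45],
  [[0,0,0],[0,0,0],0.45],
  [[0,0,0],[0,0,0],0.45],
])

```text
time: 50.15
tool_pos: [0.4576, -0.3506, 0.1596]
eef_rot: [-2.222, -2.219, -0.0]
ft_force: [-0.9, 0.3, -1.2]
opening: 0.523
gripper_force: 15.0
```

Call:
step_arm([
  [[0.952,0.477,0],[0,0,0],0.45],
  [[0.952,0.477,0],[0,0,0],0.45],
  [[0.952,0.477,0],[0,0,0],0.45],
  [[0.952,0.477,0],[0,0,0],0.45],
  [[0.952,0.477,0],[0,0,0],0.45],
  [[0.952,0.477,0],[0,0,0],0.45],
  [[0.952,0.477,0],[0,0,0],0.45],
  [[0.952,0.477,0],[0,0,0],0.45],
])

```text
time: 50.95
tool_pos: [0.5721, -0.121, 0.1581]
eef_rot: [-2.22, -2.217, 0.003]
ft_force: [-0.2, 0.4, -1.3]
opening: 0.52
gripper_force: 15.0
```

Call:
step_arm([
  [[0.952,0.477,0],[0,0,0],0.45],
  [[0.952,0.477,0],[0,0,0],0.45],
  [[0.952,0.477,0],[0,0,0],0.45],
  [[0.952,0.477,0],[0,0,0],0.45],
  [[0.952,0.477,0],[0,0,0],0.45],
  [[0,0,0],[0,0,0],0.45],
  [[0,0,0.3],[0,0,0],0.45],
  [[0,0,0.3],[0,0,0],0.45],
])

```text
time: 51.75
tool_pos: [0.6433, 0.0194, 0.1403]
eef_rot: [-2.222, -2.218, 0.003]
ft_force: [-1.6, 0.8, -0.8]
opening: 0.519
gripper_force: 15.0
```

Call:
step_arm([
  [[0,0,0],[0,0,0],0.45],
  [[0,0,0],[0,0,0],0.45],
  [[0,0,0],[0,0,0],0.45],
  [[0,0,0],[0,0,0],0.45],
  [[0,0,0],[0,0,0],0.45],
  [[0,0,0],[0,0,0],0.45],
  [[0,0,0],[0,0,0],0.45],
  [[0,0,0],[0,0,0],0.45],
])

```text
time: 52.55
tool_pos: [0.6445, 0.0201, 0.1424]
eef_rot: [2.223, 2.22, 0.0]
ft_force: [-0.7, 0.3, -1.1]
opening: 0.523
gripper_force: 15.0
```

Call:
step_arm([
  [[0,0,0.1],[0,0,0],0.45],
  [[0,0,0.1],[0,0,0],0.45],
  [[0,0,0.1],[0,0,0],0.45],
  [[0,0,0.1],[0,0,0],0.45],
  [[0,0,0.1],[0,0,0],0.45],
  [[0,0,0],[0,0,0],0.45],
  [[0,0,0],[0,0,0],0.45],
  [[0,0,0],[0,0,0],0.45],
])

```text
time: 53.35
tool_pos: [0.6446, 0.02, 0.1273]
eef_rot: [2.223, 2.22, 0.0]
ft_force: [0.1, -0.4, -0.3]
opening: 0.52
gripper_force: 15.0
```

Call:
step_arm([
  [[0,0,0.1],[0,0,0],0.45],
  [[0,0,0.1],[0,0,0],0.45],
  [[0,0,0],[0,0,0],0.45],
  [[0,0,0],[0,0,0],0.45],
  [[0,0,0],[0,0,0],0.45],
  [[0,0,0],[0,0,0],0.45],
  [[0,0,0],[0,0,0],0.45],
  [[0,0,0],[0,0,0],0.45],
])

```text
time: 54.15
tool_pos: [0.6445, 0.0199, 0.1213]
eef_rot: [2.223, 2.22, -0.0]
ft_force: [0.5, -0.6, -1.4]
opening: 0.52
gripper_force: 15.0
```

Call:
step_arm([
  [[0,0,0.1],[0,0,0],0.45],
  [[0,0,0.1],[0,0,0],0.45],
  [[0,0,0.1],[0,0,0],0.45],
  [[0,0,0.1],[0,0,0],0.45],
  [[0,0,0.1],[0,0,0],0.45],
  [[0,0,0],[0,0,0],0.45],
  [[0,0,0],[0,0,0],0.45],
  [[0,0,0],[0,0,0],0.45],
])

```text
time: 54.95
tool_pos: [0.6445, 0.0199, 0.1061]
eef_rot: [-2.223, -2.22, 0.0]
ft_force: [0.8, -0.8, -2.1]
opening: 0.521
gripper_force: 15.0
```

Call:
step_arm([
  [[0,0,0.1],[0,0,0],0.45],
  [[0,0,0.1],[0,0,0],0.45],
  [[0,0,0.1],[0,0,0],0.45],
  [[0,0,0.1],[0,0,0],0.45],
  [[0,0,0.05],[0,0,0],0.45],
  [[0,0,0],[0,0,0],0.45],
  [[0,0,0],[0,0,0],0.45],
  [[0,0,0],[0,0,0],0.45],
])

```text
time: 55.75
tool_pos: [0.6445, 0.0199, 0.0926]
eef_rot: [2.223, 2.22, -0.0]
ft_force: [1.4, -1.8, -2.0]
opening: 0.522
gripper_force: 15.0
```

Call:
step_arm([
  [[0,0,0.03],[0,0,0],0.45],
  [[0,0,0.03],[0,0,0],0.45],
  [[0,0,0],[0,0,0],0.45],
  [[0,0,0],[0,0,0],0.45],
  [[0,0,0],[0,0,0],0.45],
  [[0,0,0],[0,0,0],0.45],
  [[0,0,0],[0,0,0],0.45],
  [[0,0,0],[0,0,0],0.45],
])

```text
time: 56.55
tool_pos: [0.6446, 0.02, 0.0911]
eef_rot: [2.223, 2.22, 0.0]
ft_force: [1.4, -1.8, -0.1]
opening: 0.522
gripper_force: 15.0
```

Call:
step_arm([
  [[0,0,0.03],[0,0,0],0.45],
  [[0,0,0.02],[0,0,0],0.45],
  [[0,0,0],[0,0,0],0.45],
  [[0,0,0],[0,0,0],0.45],
  [[0,0,0],[0,0,0],0.45],
  [[0,0,0],[0,0,0],0.45],
  [[0,0,0],[0,0,0],0.45],
  [[0,0,0],[0,0,0],0.45],
])

```text
time: 57.35
tool_pos: [0.6446, 0.02, 0.0909]
eef_rot: [2.222, 2.22, 0.0]
ft_force: [-0.7, -2.4, 7.9]
opening: 0.522
gripper_force: 15.0
```

Call:
step_arm([
  [[0,0,-0.03],[0,0,0],0.55],
  [[0,0,0],[0,0,0],0.65],
  [[0,0,0],[0,0,0],0.75],
  [[0,0,0],[0,0,0],0.75],
  [[0,0,-0.5],[0,0,0],0.75],
  [[0,0,-0.6],[0,0,0],0.75],
  [[0,0,-0.6],[0,0,0],0.75],
  [[0,0,-0.6],[0,0,0],0.75],
])

```text
time: 58.15
tool_pos: [0.6446, 0.0201, 0.161]
eef_rot: [2.223, 2.22, 0.001]
ft_force: [-0.2, -0.4, 0.6]
opening: 0.746
gripper_force: 0.0
```

Call:
step_arm([
  [[-0.931,-0.208,0],[0,0,0],0.75],
  [[-0.931,-0.208,0],[0,0,0],0.75],
  [[-0.931,-0.208,0],[0,0,0],0.75],
  [[-0.931,-0.208,0],[0,0,0],0.75],
  [[-0.931,-0.208,0],[0,0,0],0.75],
  [[-0.931,-0.208,0],[0,0,0],0.75],
  [[-0.931,-0.208,0],[0,0,0],0.75],
  [[-0.931,-0.208,0],[0,0,0],0.75],
])

```text
time: 58.95
tool_pos: [0.5942, -0.2045, 0.1605]
eef_rot: [2.222, 2.219, 0.001]
ft_force: [0.8, 0.7, -0.8]
opening: 0.755
gripper_force: 0.0
```

```bash
python3 - <<'E'
from h import *
s=snap("scene","pics/sc6.png");t=snap("top","pics/top6.png")
match(wheels(t,"top","tray"),wheels(s,"scene","tray"))
match(wheels(t,"top","disc"),wheels(s,"scene","disc"))
for u,v in((583,186),(722,190),(722,352),(582,348)):print(onz("top",220+u/3.6,125+v/3.6,.009).round(3))
a=cv2.resize(s[180:320,190:380],None,fx=4,fy=4,interpolation=cv2.INTER_CUBIC)
cv2.imwrite("pics/c6.png",a[:,:,::-1])
E
```

```text
px [413.9 186.4] size [12.7 13. ] scene [231.3 300.2] [18.5 19.8] -> [ 0.5561 -0.3686  0.0188] gap 0.0022
px [314.2 199.3] size [18.3 12.8] scene [328.9 247.3] [16.  15.3] -> [ 0.5255  0.0424 -0.2489] gap 0.0153
px [341.8 185.9] size [12.2 11.7] scene [310.5 224.1] [15.8 14.5] -> [ 0.5455 -0.0635  0.0968] gap 0.0043
px [343.4 163.7] size [12.  12.3] scene [328.9 247.3] [16.  15.3] -> [ 0.6368 -0.0702  0.0943] gap 0.0041
px [320.5 161.5] size [12.  12.7] scene [354.9 230.3] [15.7 15. ] -> [0.6452 0.0229 0.0955] gap 0.0043
[ 0.597 -0.238  0.009]
[ 0.594 -0.4    0.009]
[ 0.405 -0.397  0.009]
[ 0.408 -0.235  0.009]
```

View pics/c6.png

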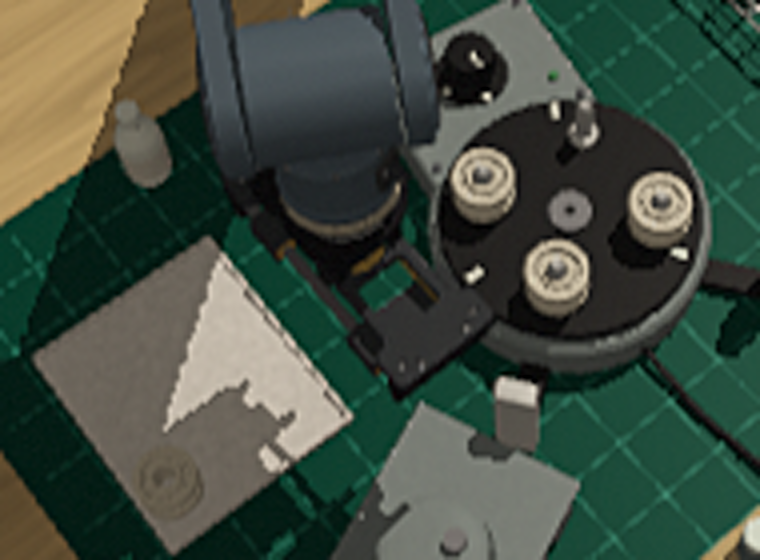

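Three wheels are seated flat. The last one is alone in the tray at crop (170,482), near the far corner. Its outer finger will pass over the tray lip, so I'll grip it a bit higher.

Call:
step_arm([
  [[-0.928,-0.211,0],[0,0,0],0.75],
  [[-0.928,-0.211,0],[0,0,0],0.75],
  [[-0.928,-0.211,0],[0,0,0],0.75],
  [[-0.928,-0.211,0],[0,0,0],0.75],
  [[-0.928,-0.211,0],[0,0,0],0.75],
  [[-0.928,-0.211,0],[0,0,0],0.75],
  [[0,0,0],[0,0,0],0.7],
  [[0,0,0.8],[0,0,0],0.7],
])

```text
time: 59.85
tool_pos: [0.5584, -0.3722, 0.1392]
eef_rot: [2.218, 2.213, 0.002]
ft_force: [0.3, -0.0, -0.4]
opening: 0.712
gripper_force: 0.0
```

Call:
step_arm([
  [[0,0,0.8],[0,0,0],0.7],
  [[0,0,0.8],[0,0,0],0.7],
  [[0,0,0.8],[0,0,0],0.7],
  [[0,0,0.6],[0,0,0],0.7],
  [[0,0,0],[0,0,0],0.7],
  [[0,0,0],[0,0,0],0.7],
  [[0,0,0],[0,0,0],0.7],
  [[0,0,0],[0,0,0],0.7],
])

```text
time: 60.65
tool_pos: [0.557, -0.3707, 0.047]
eef_rot: [2.221, 2.218, 0.0]
ft_force: [0.0, -0.4, 0.4]
opening: 0.701
gripper_force: 0.0
```

Down 11 mm more, then grip.

Call:
step_arm([
  [[0,0,0.2],[0,0,0],0.7],
  [[0,0,0.17],[0,0,0],0.7],
  [[0,0,0],[0,0,0],0.7],
  [[0,0,0],[0,0,0],0.65],
  [[0,0,0],[0,0,0],0.6],
  [[0,0,0],[0,0,0],0.5],
  [[0,0,0],[0,0,0],0.45],
  [[0,0,0],[0,0,0],0.45],
], squeeze=10)

```text
time: 61.45
tool_pos: [0.5562, -0.3704, 0.0344]
eef_rot: [2.223, 2.22, -0.0]
ft_force: [1.2, -0.4, -0.4]
opening: 0.529
gripper_force: 10.0
```

Call:
step_arm([
  [[0,0,0],[0,0,0],0.45],
  [[0,0,0],[0,0,0],0.45],
  [[0,0,0],[0,0,0],0.45],
  [[0,0,0],[0,0,0],0.45],
  [[0,0,0],[0,0,0],0.45],
  [[0,0,0],[0,0,0],0.45],
  [[0,0,0],[0,0,0],0.45],
  [[0,0,0],[0,0,0],0.45],
], squeeze=15)

```text
time: 62.25
tool_pos: [0.5562, -0.3704, 0.0344]
eef_rot: [2.223, 2.22, -0.0]
ft_force: [-0.7, -0.2, 2.0]
opening: 0.521
gripper_force: 15.0
```

Call:
step_arm([
  [[0,0,-0.4],[0,0,0],0.45],
  [[0,0,-0.9],[0,0,0],0.45],
  [[0,0,-0.9],[0,0,0],0.45],
  [[0,0,-0.9],[0,0,0],0.45],
  [[0,0,-0.9],[0,0,0],0.45],
  [[0,0,-0.4],[0,0,0],0.45],
  [[0,0,0],[0,0,0],0.45],
  [[0,0,0],[0,0,0],0.45],
])

```text
time: 63.05
tool_pos: [0.5556, -0.3699, 0.1656]
eef_rot: [-2.222, -2.219, 0.0]
ft_force: [-0.6, -0.1, 0.2]
opening: 0.526
gripper_force: 15.0
```

Call:
step_arm([
  [[0.948,-0.01,0],[0,0,0],0.45],
  [[0.948,-0.01,0],[0,0,0],0.45],
  [[0.948,-0.01,0],[0,0,0],0.45],
  [[0.948,-0.01,0],[0,0,0],0.45],
  [[0.948,-0.01,0],[0,0,0],0.45],
  [[0.948,-0.01,0],[0,0,0],0.45],
  [[0.948,-0.01,0],[0,0,0],0.45],
  [[0.948,-0.01,0],[0,0,0],0.45],
])

```text
time: 63.85
tool_pos: [0.5526, -0.1412, 0.1643]
eef_rot: [-2.22, -2.217, 0.002]
ft_force: [-0.4, 0.1, -0.5]
opening: 0.527
gripper_force: 15.0
```

Call:
step_arm([
  [[0.948,-0.01,0],[0,0,0],0.45],
  [[0.948,-0.01,0],[0,0,0],0.45],
  [[0.948,-0.01,0],[0,0,0],0.45],
  [[0.948,-0.01,0],[0,0,0],0.45],
  [[0.948,-0.01,0],[0,0,0],0.45],
  [[0.948,-0.01,0],[0,0,0],0.45],
  [[0,0,0.3],[0,0,0],0.45],
  [[0,0,0.3],[0,0,0],0.45],
])

```text
time: 64.65
tool_pos: [0.5515, 0.0282, 0.1466]
eef_rot: [-2.22, -2.221, 0.003]
ft_force: [0.5, -0.8, -0.7]
opening: 0.528
gripper_force: 15.0
```

Call:
step_arm([
  [[0,0,0],[0,0,0],0.45],
  [[0,0,0],[0,0,0],0.45],
  [[0,0,0],[0,0,0],0.45],
  [[0,0,0],[0,0,0],0.45],
  [[0,0,0],[0,0,0],0.45],
  [[0,0,0],[0,0,0],0.45],
  [[0,0,0],[0,0,0],0.45],
  [[0,0,0],[0,0,0],0.45],
])

```text
time: 65.45
tool_pos: [0.5524, 0.0278, 0.1484]
eef_rot: [2.223, 2.22, 0.0]
ft_force: [1.0, 0.1, -1.2]
opening: 0.526
gripper_force: 15.0
```

Call:
step_arm([
  [[0,0,0.1],[0,0,0],0.45],
  [[0,0,0.1],[0,0,0],0.45],
  [[0,0,0.1],[0,0,0],0.45],
  [[0,0,0.1],[0,0,0],0.45],
  [[0,0,0.1],[0,0,0],0.45],
  [[0,0,0],[0,0,0],0.45],
  [[0,0,0],[0,0,0],0.45],
  [[0,0,0],[0,0,0],0.45],
])

```text
time: 66.25
tool_pos: [0.5525, 0.0278, 0.1333]
eef_rot: [2.223, 2.22, 0.0]
ft_force: [-0.4, 0.1, 0.1]
opening: 0.524
gripper_force: 15.0
```

Call:
step_arm([
  [[0,0,0.1],[0,0,0],0.45],
  [[0,0,0.1],[0,0,0],0.45],
  [[0,0,0],[0,0,0],0.45],
  [[0,0,0],[0,0,0],0.45],
  [[0,0,0],[0,0,0],0.45],
  [[0,0,0],[0,0,0],0.45],
  [[0,0,0],[0,0,0],0.45],
  [[0,0,0],[0,0,0],0.45],
])

```text
time: 67.05
tool_pos: [0.5524, 0.0278, 0.1273]
eef_rot: [2.223, 2.22, 0.0]
ft_force: [0.1, -0.6, 0.0]
opening: 0.527
gripper_force: 15.0
```

Call:
step_arm([
  [[0,0,0.1],[0,0,0],0.45],
  [[0,0,0.1],[0,0,0],0.45],
  [[0,0,0.1],[0,0,0],0.45],
  [[0,0,0.1],[0,0,0],0.45],
  [[0,0,0.1],[0,0,0],0.45],
  [[0,0,0],[0,0,0],0.45],
  [[0,0,0],[0,0,0],0.45],
  [[0,0,0],[0,0,0],0.45],
])

```text
time: 67.85
tool_pos: [0.5525, 0.0278, 0.1123]
eef_rot: [2.223, 2.22, 0.0]
ft_force: [0.4, -0.8, -1.1]
opening: 0.525
gripper_force: 15.0
```

Call:
step_arm([
  [[0,0,0.1],[0,0,0],0.45],
  [[0,0,0.1],[0,0,0],0.45],
  [[0,0,0.1],[0,0,0],0.45],
  [[0,0,0.1],[0,0,0],0.45],
  [[0,0,0.07],[0,0,0],0.45],
  [[0,0,0],[0,0,0],0.45],
  [[0,0,0],[0,0,0],0.45],
  [[0,0,0],[0,0,0],0.45],
])

```text
time: 68.65
tool_pos: [0.5525, 0.0278, 0.0982]
eef_rot: [2.223, 2.22, 0.0]
ft_force: [-0.6, -0.5, -1.0]
opening: 0.524
gripper_force: 15.0
```

Call:
step_arm([
  [[0,0,0.03],[0,0,0],0.45],
  [[0,0,0.03],[0,0,0],0.45],
  [[0,0,0],[0,0,0],0.45],
  [[0,0,0],[0,0,0],0.45],
  [[0,0,0],[0,0,0],0.45],
  [[0,0,0],[0,0,0],0.45],
  [[0,0,0],[0,0,0],0.45],
  [[0,0,0],[0,0,0],0.45],
])

```text
time: 69.45
tool_pos: [0.5524, 0.0278, 0.0964]
eef_rot: [2.223, 2.22, -0.0]
ft_force: [0.6, 0.1, 0.4]
opening: 0.522
gripper_force: 15.0
```

Call:
step_arm([
  [[0,0,0.03],[0,0,0],0.45],
  [[0,0,0.02],[0,0,0],0.45],
  [[0,0,0],[0,0,0],0.45],
  [[0,0,0],[0,0,0],0.45],
  [[0,0,0],[0,0,0],0.45],
  [[0,0,0],[0,0,0],0.45],
  [[0,0,0],[0,0,0],0.45],
  [[0,0,0],[0,0,0],0.45],
])

```text
time: 70.25
tool_pos: [0.5525, 0.0278, 0.0961]
eef_rot: [2.222, 2.22, 0.0]
ft_force: [-2.0, -0.0, 9.2]
opening: 0.522
gripper_force: 15.0
```

Call:
step_arm([
  [[0,0,-0.03],[0,0,0],0.55],
  [[0,0,0],[0,0,0],0.65],
  [[0,0,0],[0,0,0],0.75],
  [[0,0,0],[0,0,0],0.8],
  [[0,0,-0.5],[0,0,0],0.8],
  [[0,0,-0.6],[0,0,0],0.8],
  [[0,0,-0.7],[0,0,0],0.8],
  [[0,0,-0.7],[0,0,0],0.8],
])

```text
time: 71.05
tool_pos: [0.5521, 0.0278, 0.171]
eef_rot: [-2.222, -2.219, 0.001]
ft_force: [-0.1, -0.8, -0.6]
opening: 0.797
gripper_force: 0.0
```

Call:
step_arm([
  [[0.95,0,0],[0,0,0],0.8],
  [[0.95,0,0],[0,0,0],0.8],
  [[0.95,0,0],[0,0,0],0.8],
  [[0.95,0,0],[0,0,0],0.8],
  [[0.95,0,0],[0,0,0],0.8],
  [[0.95,0,0],[0,0,0],0.8],
  [[0.95,0,0],[0,0,0],0.8],
  [[0,0,0],[0,0,0],0.8],
])

```text
time: 71.85
tool_pos: [0.5523, 0.2304, 0.1705]
eef_rot: [-2.218, -2.224, -0.002]
ft_force: [-0.1, -1.0, 0.4]
opening: 0.801
gripper_force: 0.0
```

```bash
python3 - <<'E'
from h import *
s=snap("scene","pics/sc7.png");t=snap("top","pics/top7.png")
match(wheels(t,"top","disc"),wheels(s,"scene","disc"))
# knob: dark blob on grey deck
K={"top":(312,202,340,224),"scene":(284,183,325,212)}
res={}
for n,f in(("top","pics/top0.png"),("scene","pics/sc7.png")):
    im=cv2.imread(f); x0,y0,x1,y1=K[n];k=6
    g=cv2.medianBlur(cv2.resize(cv2.cvtColor(im,cv2.COLOR_BGR2GRAY)[y0:y1,x0:x1],None,fx=k,fy=k),9)
    cs,_=cv2.findContours((g<58).astype(np.uint8),cv2.RETR_EXTERNAL,cv2.CHAIN_APPROX_NONE)
    for q in cs:
        if cv2.contourArea(q)>25*k*k:
            M=cv2.moments(cv2.convexHull(q));c=(x0+(M["m10"]/M["m00"]+.5)/k-.5,y0+(M["m01"]/M["m00"]+.5)/k-.5);b=cv2.boundingRect(q)
            print(n,np.round(c,2),"box",np.round([x0+b[0]/k,y0+b[1]/k,b[2]/k,b[3]/k],1),onz(n,*c,.07).round(4))
t0=cv2.imread("pics/top0.png")
a=cv2.resize(cv2.imread("pics/sc7.png")[175:285,270:390],None,fx=4,fy=4,interpolation=cv2.INTER_CUBIC)
b=cv2.resize(t0[195:230,305:345],None,fx=7,fy=7,interpolation=cv2.INTER_CUBIC)
c=np.zeros((440,480+280,3),np.uint8);c[:,:480]=a;c[:245,480:]=b
cv2.imwrite("pics/c7.png",c)
E
```

```text
px [344.2 184.8] size [7.5 9.5] scene [309.1 227.5] [14.   7.5] -> [ 0.5505 -0.0732  0.0944] gap 0.0045
px [343.5 163.7] size [12.2 12.3] scene [328.9 247.3] [16.  15.2] -> [ 0.6367 -0.0703  0.0944] gap 0.0042
px [320.5 161.5] size [12.  12.7] scene [354.9 230.3] [15.7 14.8] -> [0.6452 0.0229 0.0956] gap 0.0043
top [325.27 211.33] box [319.3 206.   12.7  12. ] [4.437e-01 3.000e-04 7.000e-02]
scene [318.76 208.71] box [309.8 204.8  15.2   7.2] [ 0.5107 -0.      0.07  ]
scene [306.27 198.12] box [293.5 188.2  24.5  19.7] [ 0.4563 -0.0053  0.07  ]
scene [296.15 185.06] box [287.5 183.   20.7   7.2] [0.3979 0.0008 0.07  ]
scene [286.49 188.98] box [284.  183.    8.3  12.3] [ 0.3896 -0.0316  0.07  ]
```

View pics/c7.png

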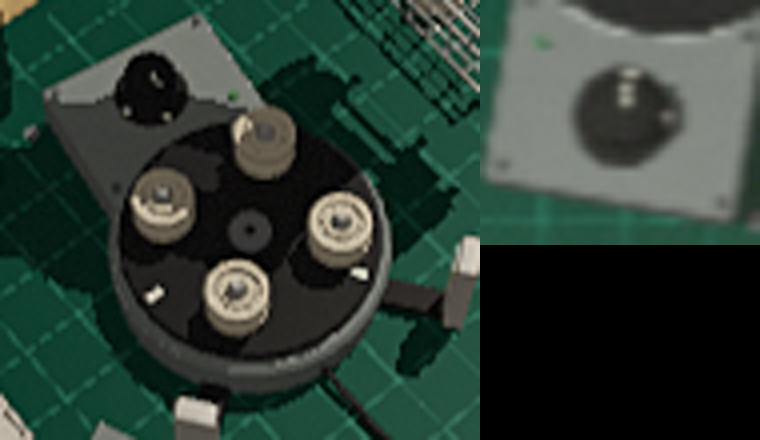

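All four wheels sit flat on their collars. The knob is at crop (152,88) in the scene view and (625,115) in the top view, with its white mark pointing away from the robot.

```bash
python3 - <<'E'
from h import *
for n,px in(("top",[(341.7,186.3),(343.5,163.7),(320.5,161.5)]),("scene",[(310.4,224.1),(328.9,247.3),(354.9,230.3)])):
    for p,T in zip(px,[(.544,-.0657),(.6367,-.0734),(.6446,.0199)]):
        print(n,(onz(n,*p,.085)[:2]-T).round(4))
print(tri((325.4,211.2),(306.8,197.)))
for z in (.06,.067,.08):print(z,onz("top",325.4,211.2,z).round(4),onz("scene",306.8,197,z).round(4))
im=cv2.imread("pics/sc0.png");g=cv2.cvtColor(im,cv2.COLOR_BGR2GRAY)
print(g[184:212,292:322])
E
```

```text
top [0.0004 0.0003]
top [0.0006 0.0009]
top [0.0012 0.0012]
scene [-0.0025  0.0074]
scene [-0.002   0.0077]
scene [-0.0018  0.0089]
(array([0.44659677, 0.00144965, 0.05665894]), np.float64(0.004284914733371271))
0.06 [ 4.451e-01 -3.000e-04  6.000e-02] [0.4493 0.0021 0.06  ]
0.067 [ 4.445e-01 -2.000e-04  6.700e-02] [ 4.527e-01 -4.000e-04  6.700e-02]
0.08 [ 4.433e-01 -1.000e-04  8.000e-02] [ 0.4591 -0.005   0.08  ]
[[ 43  42  44  45  46  45  43  44  44  43  40  40  37  40  67  90 106 121
  122 118 118 119 117 117 117 116 115 115 116 116]
 [ 44  44  43  44  43  45  45  45  43  41  38  38  62  90 104 122 124 121
  119 116 116 118 117 117 116 115 115 115 115 115]
 [ 42  46  46  42  47  43  45  41  39  39  62  91 108 125 126 124 122 122
  120 118 116 118 117 116 117 117 116 115 114 115]
 [ 41  43  45  43  43  42  39  39  60  91 108 126 129 106 107  99 101 115
  113 120 118 118 117 116 116 118 116 116 115 116]
 [ 49  42  43  41  39  40  60  90 105 123 128 107  94  51  53  32  41  79
   77 106 123 118 116 117 117 117 117 116 117 117]
 [ 65  46  37  38  61  90 105 119 124 122 103  46  13  17 
[... 2117 characters left out ...]
 35  37  68  65  70  88
   83  87 117 116 116 116 115 119 120 112 106  94]
 [116 115 115 116 114 116 118 121 120  90  92  95  96  98 111 109 110 124
  121 118 117 115 117 119 119 101  93  73  55  16]
 [116 116 116 115 114 116 116 115 116 118 120 121 121 120 119 118 118 116
  117 117 117 120 121 100  90  49  15  23  26  28]
 [115 116 115 116 115 115 115 113 113 114 115 116 117 118 117 115 114 115
  117 119 120 102  97  47  15  26  28  30  31  34]
 [116 116 115 115 116 115 114 115 115 115 115 114 115 116 115 115 113 116
  119 121 102  47  34  23  25  30  30  31  31  32]
 [115 114 115 115 115 116 114 116 115 114 116 115 114 115 114 114 116 120
  102  92  54  20  27  30  30  32  31  31  32  32]]
```

Call:
step_arm([
  [[-0.946,-0.453,0],[0,0,0],0.4],
  [[-0.946,-0.453,0],[0,0,0],0.2],
  [[-0.946,-0.453,0],[0,0,0],0],
  [[-0.946,-0.453,0],[0,0,0],0],
  [[-0.946,-0.453,0],[0,0,0],0],
  [[-0.946,-0.453,0],[0,0,0],0],
  [[-0.946,-0.453,0],[0,0,0],0],
  [[-0.946,-0.453,0],[0,0,0],0],
], squeeze=5)

```text
time: 72.75
tool_pos: [0.4425, -0.0018, 0.1708]
eef_rot: [2.224, 2.218, -0.001]
ft_force: [-0.1, -0.7, -0.1]
opening: 0.155
gripper_force: 0.0
```

Call:
step_arm([
  [[0,0,0],[0,0,0],0],
  [[0,0,0.6],[0,0,0],0],
  [[0,0,0.6],[0,0,0],0],
  [[0,0,0.4],[0,0,0],0],
  [[0,0,0],[0,0,0],0],
  [[0,0,0],[0,0,0],0],
  [[0,0,0],[0,0,0],0],
  [[0,0,0],[0,0,0],0],
])

```text
time: 73.55
tool_pos: [0.4441, 0.0003, 0.1234]
eef_rot: [2.222, 2.219, 0.001]
ft_force: [-0.3, 0.4, 0.0]
opening: 0.006
gripper_force: 0.0
```

```bash
python3 - <<'E'
from h import *
print(robot.sense()['tool_pos'])
B=np.array([-.002,.008])
for p,q in(((305.6,220.3),(319.3,179.3)),((341.4,226.4),(281.3,199.))):
    for z in(.03,.04,.05):print(z,onz("top",*p,z)[:2].round(3),(onz("scene",*q,z)[:2]-B).round(3))
E
```

```text
[4.44108373e-01 3.12333039e-04 1.23382869e-01]
0.03 [0.41  0.081] [0.411 0.08 ]
0.04 [0.409 0.08 ] [0.416 0.075]
0.05 [0.408 0.08 ] [0.421 0.071]
0.03 [ 0.386 -0.067] [ 0.389 -0.063]
0.04 [ 0.385 -0.066] [ 0.394 -0.066]
0.05 [ 0.384 -0.066] [ 0.4   -0.069]
```

Call:
step_arm([
  [[0,0,0.2],[0,0,0],0],
  [[0,0,0.2],[0,0,0],0],
  [[0,0,0.2],[0,0,0],0],
  [[0,0,0.2],[0,0,0],0],
  [[0,0,0],[0,0,0],0],
  [[0,0,0],[0,0,0],0],
  [[0,0,0],[0,0,0],0],
  [[0,0,0],[0,0,0],0],
])

```text
time: 74.35
tool_pos: [0.4436, 0.0004, 0.0988]
eef_rot: [-2.223, -2.22, 0.0]
ft_force: [-0.8, 0.1, 6.8]
opening: 0.005
gripper_force: 3.4
```

Call:
step_arm([
  [[0,0,0.05],[0,0,0],0],
  [[0,0,0.05],[0,0,0],0],
  [[0,0,0],[0,0,0],0],
  [[0,0,0],[0,0,0],0],
  [[0,0,0],[0,0,0],0],
  [[0,0,0],[0,0,0],0],
  [[0,0,0],[0,0,0],0],
  [[0,0,0],[0,0,0],0],
])

```text
time: 75.15
tool_pos: [0.4436, 0.0004, 0.0969]
eef_rot: [2.222, 2.22, 0.0]
ft_force: [-1.8, -0.0, 17.1]
opening: 0.006
gripper_force: 8.9
```

Call:
step_arm([
  [[0,0,0.05],[0,0,0],0],
  [[0,0,0.05],[0,0,0],0],
  [[0,0,0],[0,0,0],0],
  [[0,0,0],[0,0,0],0],
  [[0,0,0],[0,0,0],0],
  [[0,0,0],[0,0,0],0],
  [[0,0,0],[0,0,0],0],
  [[0,0,0],[0,0,0],0],
])

```text
time: 75.95
tool_pos: [0.4437, 0.0004, 0.0965]
eef_rot: [2.22, 2.219, 0.002]
ft_force: [-7.1, 2.1, 46.5]
opening: 0.002
gripper_force: 23.1
```

Call:
step_arm([
  [[0,0,-0.4],[0,0,0],0],
  [[0,0,-0.6],[0,0,0],0.2],
  [[0,0,-0.5],[0,0,0],0.4],
  [[0,0,0],[0,0,0],0.6],
  [[0,0,0],[0,0,0],0.6],
  [[0,0,0],[0,0,0],0.6],
  [[0,0,0],[0,0,0],0.6],
  [[0,0,0],[0,0,0],0.6],
])

```text
time: 76.75
tool_pos: [0.4432, 0.0005, 0.137]
eef_rot: [-2.222, -2.219, 0.001]
ft_force: [0.0, 0.3, 0.0]
opening: 0.549
gripper_force: 0.0
```

Call:
step_arm([
  [[0,0,0],[0,0,0],0.62],
  [[0,0,0.5],[0,0,0],0.62],
  [[0,0,0.5],[0,0,0],0.62],
  [[0,0,0.5],[0,0,0],0.62],
  [[0,0,0.38],[0,0,0],0.62],
  [[0,0,0],[0,0,0],0.62],
  [[0,0,0],[0,0,0],0.62],
  [[0,0,0],[0,0,0],0.62],
])

```text
time: 77.55
tool_pos: [0.444, 0.0003, 0.0818]
eef_rot: [2.222, 2.22, 0.001]
ft_force: [0.3, -0.1, 0.1]
opening: 0.62
gripper_force: 0.0
```

Call:
step_arm([
  [[0,0,0],[0,0,0],0.55],
  [[0,0,0],[0,0,0],0.5],
  [[0,0,0],[0,0,0],0.45],
  [[0,0,0],[0,0,0],0.35],
  [[0,0,0],[0,0,0],0.35],
  [[0,0,0],[0,0,0],0.35],
  [[0,0,0],[0,0,0],0.35],
  [[0,0,0],[0,0,0],0.35],
], squeeze=5)

```text
time: 78.35
tool_pos: [0.4462, 0.0001, 0.0818]
eef_rot: [2.22, 2.216, 0.005]
ft_force: [5.5, 2.7, -0.1]
opening: 0.437
gripper_force: 5.0
```

Call:
step_arm([
  [[0,0.09,0],[0,0,0],0.35],
  [[0,0,0],[0,0,0],0.35],
  [[0,0,0],[0,0,0],0.35],
  [[0,0,0],[0,0,0],0.35],
  [[0,0,0],[0,0,0],0.35],
  [[0,0,0],[0,0,0],0.35],
  [[0,0,0],[0,0,0],0.35],
  [[0,0,0],[0,0,0],0.35],
], squeeze=5)

```text
time: 79.15
tool_pos: [0.4464, 0.0003, 0.0814]
eef_rot: [2.223, 2.22, 0.0]
ft_force: [0.3, -2.0, 3.6]
opening: 0.435
gripper_force: 5.0
```

Call:
step_arm([
  [[0,0,0],[0,0,0],0.35],
  [[0,0,0],[0,0,0],0.35],
  [[0,0,0],[0,0,0],0.35],
  [[0,0,0.07],[0,0,0],0.35],
  [[0,0,0.07],[0,0,0],0.35],
  [[0,0,0.07],[0,0,0],0.35],
  [[0,0,0],[0,0,0],0.35],
  [[0,0,0],[0,0,0],0.35],
], squeeze=30)

```text
time: 79.95
tool_pos: [0.4465, 0.0003, 0.0757]
eef_rot: [2.222, 2.22, 0.0]
ft_force: [-0.1, -2.3, 11.6]
opening: 0.423
gripper_force: 30.0
```

Call:
step_arm([
  [[0,0,0.05],[0,0,0],0.35],
  [[0,0,0.03],[0,0,0],0.35],
  [[0,0,0],[0,0,0],0.35],
  [[0,0,0],[0,0,0],0.35],
  [[0,0,0],[0,0,0],0.35],
  [[0,0,0],[0,0,0],0.35],
  [[0,0,0],[0,0,0],0.35],
  [[0,0,0],[0,0,0],0.35],
])

```text
time: 80.75
tool_pos: [0.4465, 0.0003, 0.0753]
eef_rot: [2.221, 2.219, 0.001]
ft_force: [-2.8, -2.5, 34.9]
opening: 0.432
gripper_force: 30.0
```

Call:
step_arm([
  [[0,0,-0.04],[0,0,0],0.35],
  [[0,0,0],[0,0,0],0.35],
  [[0,0,0],[0,0,0.5],0.35],
  [[0,0,0],[0,0,0.5],0.35],
  [[0,0,0],[0,0,0.5],0.35],
  [[0,0,0],[0,0,0.5],0.35],
  [[0,0,0],[0,0,0.5],0.35],
  [[0,0,0],[0,0,0.5],0.35],
])

```text
time: 81.55
tool_pos: [0.4461, 0.0003, 0.0755]
eef_rot: [2.53, 1.861, 0.0]
ft_force: [-1.0, -2.0, 24.3]
opening: 0.43
gripper_force: 30.0
```

```bash
python3 -c "
from h import *
s=robot.sense();print(s['tool_pos'],s['ft_force'],s['wrist_torque'],s['opening'])"
```

```text
[4.46115352e-01 3.37575176e-04 7.54896272e-02] [-1.00665271 -1.99678956 24.26781017] [-0.56364543  0.45631851  0.04826104] 0.42953166876279425
```

Call:
step_arm([
  [[0,0,0],[0,0,0.7],0.35],
  [[0,0,0],[0,0,0.7],0.35],
  [[0,0,0],[0,0,0.7],0.35],
  [[0,0,0],[0,0,0.7],0.35],
  [[0,0,0],[0,0,0.7],0.35],
  [[0,0,0],[0,0,0.7],0.35],
  [[0,0,0],[0,0,0.7],0.35],
  [[0,0,0],[0,0,0.7],0.35],
])

```text
time: 82.35
tool_pos: [0.4455, 0.0007, 0.0755]
eef_rot: [-2.947, -1.088, 0.001]
ft_force: [-2.6, -1.4, 25.0]
opening: 0.43
gripper_force: 30.0
```

Call:
step_arm([
  [[0,0,0],[0,0,0.7],0.35],
  [[0,0,0],[0,0,0.7],0.35],
  [[0,0,0],[0,0,0.7],0.35],
  [[0,0,0],[0,0,0.7],0.35],
  [[0,0,0],[0,0,0.7],0.35],
  [[0,0,0],[0,0,0.7],0.35],
  [[0,0,0],[0,0,0.7],0.35],
  [[0,0,0],[0,0,0.5],0.35],
])

```text
time: 83.15
tool_pos: [0.4452, 0.0013, 0.0755]
eef_rot: [-3.13, -0.262, 0.002]
ft_force: [-2.7, 2.1, 25.1]
opening: 0.429
gripper_force: 30.0
```

```bash
python3 -c "
from h import *
s=robot.sense();print(s['tool_pos'],s['eef_rot'],s['ft_force'],s['wrist_torque'],s['opening'])"
```

```text
[0.44515384 0.00127181 0.07545515] [-3.12956915e+00 -2.62239915e-01  1.70943256e-03] [-2.69622741  2.08653888 25.05940081] [0.23820652 0.55762545 0.21752666] 0.42907488315201825
```

Call:
step_arm([
  [[0,0,0],[0,0,0.3],0.35],
  [[0,0,0],[0,0,0.3],0.35],
  [[0,0,0],[0,0,0],0.35],
  [[0,0,0],[0,0,0],0.35],
  [[0,0,0],[0,0,0],0.35],
  [[0,0,0],[0,0,0],0.35],
  [[0,0,0],[0,0,0],0.35],
  [[0,0,0],[0,0,0],0.35],
])

```text
time: 83.95
tool_pos: [0.4452, 0.0013, 0.0753]
eef_rot: [-3.136, -0.178, 0.002]
ft_force: [-1.7, 2.0, 22.9]
opening: 0.427
gripper_force: 30.0
```

```bash
python3 -c "
from h import *
s=robot.sense();print(s['tool_pos'],s['eef_rot'],s['ft_force'],s['wrist_torque'],s['opening'])"
```

```text
[0.4452197  0.00129008 0.07532619] [-3.13622087e+00 -1.77938918e-01  1.84207721e-03] [-1.70808406  2.00868905 22.9441656 ] [0.42785777 0.49737294 0.6845434 ] 0.42743013214580794
```

Call:
step_arm([
  [[0,0,0],[0,0,0],0.5],
  [[0,0,0],[0,0,0],0.62],
  [[0,0,0],[0,0,0],0.62],
  [[0,0,0],[0,0,0],0.62],
  [[0,0,-0.4],[0,0,0],0.62],
  [[0,0,-0.7],[0,0,0],0.62],
  [[0,0,-0.8],[0,0,0],0.62],
  [[0,0,-0.9],[0,0,0],0.62],
])

```text
time: 84.75
tool_pos: [0.4454, 0.0006, 0.1579]
eef_rot: [-3.136, -0.171, 0.005]
ft_force: [1.2, -0.4, -0.8]
opening: 0.617
gripper_force: 0.0
```

Call:
step_arm([
  [[0,0,-0.9],[0,0,0],0.62],
  [[0,0,-0.9],[0,0,0],0.62],
  [[0,0.9,-0.3],[0,0,0],0.62],
  [[0,0.9,0],[0,0,0],0.62],
  [[0,0.9,0],[0,0,0],0.62],
  [[0,0.9,0],[0,0,0],0.62],
  [[0,0.9,0],[0,0,0],0.62],
  [[0,0.9,0],[0,0,0],0.62],
])

```text
time: 85.55
tool_pos: [0.4636, -0.1614, 0.2203]
eef_rot: [-3.136, -0.172, 0.002]
ft_force: [0.5, 0.5, 0.7]
opening: 0.617
gripper_force: 0.0
```

```bash
python3 - <<'E'
from h import *
s=snap("scene","pics/sc8.png");t=snap("top","pics/top8.png");print(robot.sense()['tool_pos'],robot.sense()['time'])
a=cv2.resize(s[120:320,190:440],None,fx=3,fy=3,interpolation=cv2.INTER_CUBIC)
cv2.imwrite("pics/c8.png",a[:,:,::-1])
E
```

```text
[ 0.46487334 -0.16376591  0.22050216] 85.65
```

View pics/c8.png

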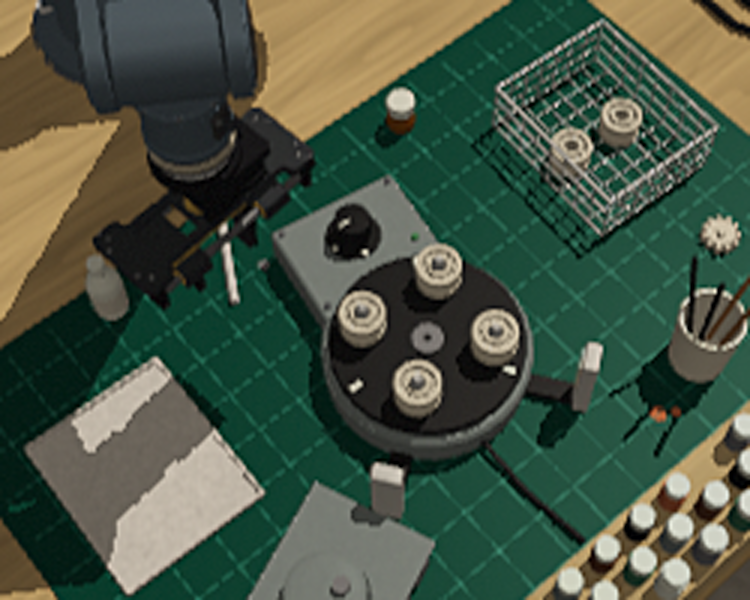

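The final view shows four wheels flat on the shafts, two in the basket and an empty tray. The knob's mark has turned clockwise, now at crop (345,212), and the clutter is in place.

```bash
python3 -c "
from station import robot
print(robot.sign_off())"
```

```text
the job is handed in; nothing more can be done
None
```

I handed the job in at about 86 s; no verdict came back: both finished wheels are in the basket, all four fresh wheels rest on their collars, and the selector was pressed and turned clockwise to its stop, though an earlier closed-fingertip probe of the knob reached about 46 N.

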